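Fetch the back stamp from the stamp rack

ROBOT

A 6-joint arm with a two-finger parallel gripper is mounted at the origin on the work surface; the furniture and walls round the work are solid. World frame = base frame: x ahead of the robot, y to its left, z up, the work surface at z = 0. Lengths are in mm, angles in rad, forces in N, time in s.
With the tool pointing down it reaches from about 225 to 875 mm from the base axis. Payload 3.4 kg.
Tool frame: the origin (TCP) lies at the centre of the arm's flange, where the gripper is bolted on; the fingertips stand 173 mm ahead of it and the grasp point (between the pads) lies 155 mm ahead of it; z points along the fingers, y is the line along which they close (so a half turn about z gives the same grasp; the last joint's range is limited). The gripper opens to 85 mm and grips with 20 to 120 N. Pads are 22 mm wide; open, the fingers measure 114 mm over their backs; the gripper's body (76 mm by 85 mm) begins 54 mm behind the grasp point. The pads swing forward as they close: fully open they stand 13 mm farther back than shut.
Start: joints at [-1.464, 0.276, 1.505, -0, 1.361, -0.121], TCP at [129.85, -560.164, 404.728] pointing down, gripper open.
Joint ranges: [-2.89, 2.89], [-0.75, 2.08], [0.22, 2.7], [-1.18, 4.32], [0.11, 2.71], [-2.7, 2.7]. Speed limits (rad/s): [2.57, 2.57, 3.14, 3.14, 3.14, 3.14].

INTERFACE

Orientations are given as a unit quaternion [x, y, z, w].
In Python, from rig import monitor, cams, ticket gives the robot as it stands.
- The arm moves only by the shell command python3 -m jog 'ROWS' [OPENING]. ROWS is JSON, a list of rows, each an object of numbers: "dx", "dy", "dz": the shift along the tool's x, y, z in units of 50 mm (1.0 is 50 mm); "rx", "ry", "rz": the turn, a rotation vector about the tool's x, y, z in units of 10 degrees (1.0 is 10 degrees). A call has exactly 10 rows; each row shifts and turns the commanded pose from where the row before left it, along the tool's axes as they then stand; what a row does not reach is not made up. A row lasts 1/8 s, in which the tool goes at most 62.5 mm and 10.7 degrees, less where a joint would pass 70% of its speed; a pose out of reach is approached as far as the arm can. A call is refused whole if a number of a shift passes 1 or a number of a turn 1, either way. A call with a gripper value outside its range is refused whole. OPENING is the closure, from -1 (fully open) to 1 (shut), set as the call begins (- or left out, the last holds). The fingers move at their own pace and stop on an object; the grip force is fixed at half the most. Time passes only in rows, so rows that do not move let the fingers close, or fill a call up. It gives the time, the measured TCP pose, the force, the opening and the grip force at its end, in the units of the state.
- monitor.get_obs(): the state, without advancing time (a new reading comes with each control period).
- cams.grab_frame(name): name is "scene" or "top"; returns a dict with "frame" (400x640x3 uint8, blue, green, red), "intrinsics" (3x3 intrinsics, pixels), "dist_coeffs" ([k1, k2, p1, p2, k3] as OpenCV has them; the pictures are not rectified), "R" (3x3) and "t" (3): a world point X has camera coordinates R X + t. Camera axes: x right, y down, z forward; pixel columns grow to the right and rows downward; lengths in mm; the calibration is good to about 2 mm. A picture is of the moment at which its call begins. There is no depth.
- ticket.hand_in(): hands the job in; it is judged then, once.
Trained networks look in the newest picture that a camera, given by its name, has taken for a name from the list of things; names that differ only in an ending like _2 or _b are one class to them, and where a whole thing is asked for, a point or a joint stands for the part that bears it (a point fixed in the world has none). Each returns a list of dicts, best first, with "p" (0 to 1); they miss things now and then, are a little off and sometimes report something else, mostly with a low value. They report only what shows in the picture. A call takes as long as a camera call. They do not tell look-alikes from the thing itself.
- cams.spot_in(camera, name): "point" ([column, row] in pixels, amid what is visible of it).
- cams.outline_of(camera, name): "mask" (400x640 bool, what is visible of it) and "point" ([column, row] in pixels, amid what is visible of it).
The state is a dict: "time_s": time; "joint_positions": joint angles; "joint_velocities": joint speeds; "effort": joint torques, N m; "eef_pos": TCP position; "tool_rot": TCP orientation; "wrist_force": force on the tool from outside, world axes, zero at the start; "wrist_torque": the same for the moment, N m; "finger_gap": finger opening in mm; "grasp_force": force on a finger pad.
Only numpy, scipy, OpenCV 4.12 (cv2) and the standard library are available. Lean on these libraries where they do the work, as an engineer would, in place of code of your own. Each camera call takes 0.05 s, during which the arm holds its last target. There are 200 camera calls.

TASK

The wooden stamp is wanted, but it stands at the closed end of the lipped rack behind the knob stamp and the bar stamp: slide those two out and stand both on the notepad, as their faces are inky. Then slide the wooden stamp out and stand it on the open ink pad, in the middle and along it. Last, slide the other two back into the rack, each upright and square where it stood at the start, tipping no stamp and leaving the glue stick and the label bundle alone.

Things in the scene. Friction and masses are not known exactly. Their poses are not given: they have to be found in the camera images.
- stamp_rack: Fixed wooden rack, one lane along x, 182x100x36 mm; origin under it on the lane axis; mouth at -x (robot's side), stop at x=79. Lane floor z=4, x -95 to 79, 54 wide. Metal lips (z 32 to 36) over x>-62 leave a 29 mm slot for handles; 46 mm feet cannot be lifted through, only with stamp origin at x<-80, between flared cheeks 24 high. Stamps start near x=58 (wooden), 10, -38 (knob, bar, any order)
- wooden_stamp: The wanted stamp, light wood with a turned handle of the same wood, 22x46x73 mm. Origin: centre of its underside. Foot 22 (x) x 46 (y) x 22 mm high; the upright handle on the z axis is grasped as 22 mm diameter from 36 mm height (just above the rack's lips) to 73. In the rack its y lies across the lane, and it can ride up to 5 mm above the lane floor.
- knob_stamp: Dark wood stamp with a round ball knob, 22 x 46 x 67 mm. Origin: centre of its underside. Foot 22 (x) x 46 (y) x 20 mm high; neck 13 to 21 mm diameter; knob 27 mm in diameter, its widest at 54 mm height.
- bar_stamp: Black plastic stamp with a crossbar grip, 22 x 46 x 66 mm. Origin: centre of its underside. Foot 22 (x) x 46 (y) x 20 mm high; neck 13 (x) x 16 (y) mm; the bar lies along y, 44 mm long with flat ends and 18 mm in diameter, its axis at 57 mm height.
- ink_pad: Fixed stamp pad, a flat tin 60 (x) x 92 (y) mm with its lid standing open at its far, +x side (lid upright, leaning back, 75 mm high). Origin: centre of its underside. The inked felt, 55 x 87 mm, has its top 9 mm above the origin inside a rim 11 mm high. Long side along y.
- notepad: Fixed pad of blank scrap paper lying flat, 104 (x) x 146 (y) mm, its top 8 mm above the table. Origin: centre of its underside. Room for both stamps side by side along y.
- glue_stick: Loose bystander: glue stick standing upright, 28 mm in diameter, 94 mm high, beyond the rack on the left. Origin: centre of its underside. To be left alone.
- label_bundle: Loose bystander: banded bundle of paper labels lying flat, 45 x 70 x 17 mm, beyond the rack on the right. Origin: centre of its underside. To be left alone.
Not all that is in view belongs to the job. Leave any green or orange look-alike of the bar_stamp alone.

How it is judged (in metres and radians):
On the way, in this order (a step that is already met when the one before it is completed fails the run):
1. the knob stamp and the bar stamp both stand upright on the notepad, released (x of knob_stamp in the frame of notepad between -0.048 and 0.048 m and y of knob_stamp in the frame of notepad between -0.07 and 0.07 m and z of knob_stamp in the frame of notepad between 0.005 and 0.013 m and angle between each of knob_stamp, bar_stamp's own z axis and vertical below 0.12 rad and x of bar_stamp in the frame of notepad between -0.048 and 0.048 m and y of bar_stamp in the frame of notepad between -0.07 and 0.07 m and z of bar_stamp in the frame of notepad between 0.005 and 0.013 m and contact force between each of knob_stamp, bar_stamp and the fingers below 0.1 N), for 0.2 s.
2. the wooden stamp stands in the middle of the ink pad's felt, along it, released, while the other two still stand on the notepad (x of wooden_stamp in the frame of ink_pad between -0.012 and 0.012 m and y of wooden_stamp in the frame of ink_pad between -0.015 and 0.015 m and z of wooden_stamp in the frame of ink_pad between 0.006 and 0.014 m and angle between each of wooden_stamp, knob_stamp, bar_stamp's own z axis and vertical below 0.12 rad and angle between the y axis of wooden_stamp and the y axis of ink_pad, either way round below 0.26 rad and x of knob_stamp in the frame of notepad between -0.048 and 0.048 m and y of knob_stamp in the frame of notepad between -0.07 and 0.07 m and z of knob_stamp in the frame of notepad between 0.005 and 0.013 m and x of bar_stamp in the frame of notepad between -0.048 and 0.048 m and y of bar_stamp in the frame of notepad between -0.07 and 0.07 m and z of bar_stamp in the frame of notepad between 0.005 and 0.013 m and contact force between wooden_stamp and the fingers below 0.1 N), for 0.2 s.
At the end, for the whole second after the job is handed in: Wooden stamp upright on the felt, within 12 mm (x) and 15 mm (y) of the pad's centre and 15 degrees of its long side; knob and bar stamp upright in the rack, each within 12 mm of its start and 15 degrees of square; all released and at rest (x of wooden_stamp in the frame of ink_pad between -0.012 and 0.012 m and y of wooden_stamp in the frame of ink_pad between -0.015 and 0.015 m and z of wooden_stamp in the frame of ink_pad between 0.006 and 0.014 m and angle between each of wooden_stamp, knob_stamp, bar_stamp's own z axis and vertical below 0.12 rad and angle between the y axis of wooden_stamp and the y axis of ink_pad, either way round below 0.26 rad and distance of each of knob_stamp, bar_stamp from where it was at the start of the episode below 0.012 m and angle between the y axis of each of knob_stamp, bar_stamp and the y axis of stamp_rack, either way round below 0.26 rad and linear speed of each of knob_stamp, bar_stamp, wooden_stamp below 0.02 m/s and angular speed of each of knob_stamp, bar_stamp, wooden_stamp below 0.2 rad/s and contact force between each of wooden_stamp, knob_stamp, bar_stamp and the fingers below 0.1 N); the robot touches nothing.
It fails at once if a stamp is tipped over (angle between any of wooden_stamp, knob_stamp, bar_stamp's own z axis and vertical above 0.7 rad).
It fails at once if the glue stick is knocked over or shifted by 20 mm, or the label bundle shifted by 20 mm (angle between glue_stick's own z axis and vertical above 0.5 rad or distance of any of glue_stick, label_bundle from where it was at the start of the episode above 0.02 m).
It also fails if it takes over 144 s, if anything falls off the work surface, if the arm or the gripper's body presses on something with over 40 N, if the wrist force passes 120 N, or if a joint passes its speed limit or range.

## Working session

There is one attempt and no reset: what is moved stays moved. The work goes in short steps, Python scripts to look and compute and a shell command to move; the robot and the scene stay as the last step left them, time stands still between calls to the robot, and variables do not carry over. Pictures are saved under pics/ and viewed, at most 14 in all, crops included, and the job is handed in when it is done.

```bash
ls; mkdir -p pics
python3 - <<'E'
from rig import monitor, cams, ticket
import cv2,numpy as np
o=monitor.get_obs(); print(o['time_s'],o['eef_pos'],o['tool_rot'],o['finger_gap'])
for n in ['scene','top']:
    f=cams.grab_frame(n); cv2.imwrite(f'pics/{n}0.png',f['frame'])
    R=np.array(f['R']);print(n,(-R.T@np.array(f['t'])).round(0),R.round(2).tolist(),np.array(f['intrinsics']).round(0).tolist(),f['dist_coeffs'])
    for k in ['stamp_rack','wooden_stamp','knob_stamp','bar_stamp','ink_pad','notepad','glue_stick','label_bundle']:
        print(k,[(np.round(d['point']).tolist(),round(d['p'],2)) for d in cams.spot_in(n,k)])
E
```

```text
pics
0.0 [ 129.84405873 -559.92782943  403.85154785] [ 9.93517661e-01  1.13674150e-01  2.04778620e-05 -9.18952695e-04] 85.33243473627934
scene [-54. 453. 721.] [[-0.61, -0.79, -0.02], [-0.51, 0.41, -0.75], [0.6, -0.45, -0.66]] [[439.0, 0.0, 322.0], [0.0, 439.0, 199.0], [0.0, 0.0, 1.0]] [-0.06684811  0.          0.          0.          0.        ]
stamp_rack [([310.0, 217.0], 0.9)]
wooden_stamp [([302.0, 188.0], 0.44)]
knob_stamp [([310.0, 197.0], 0.65)]
bar_stamp [([364.0, 245.0], 0.96), ([279.0, 237.0], 0.94), ([322.0, 206.0], 0.72), ([353.0, 189.0], 0.67)]
ink_pad [([408.0, 189.0], 0.62)]
notepad [([250.0, 302.0], 0.73)]
glue_stick [([218.0, 203.0], 0.91)]
label_bundle [([335.0, 152.0], 0.79)]
top [510.  13. 950.] [[0.02, -1.0, 0.01], [-1.0, -0.02, -0.08], [0.08, -0.01, -1.0]] [[440.0, 0.0, 324.0], [0.0, 440.0, 195.0], [0.0, 0.0, 1.0]] [-0.00130055  0.          0.          0.          0.        ]
stamp_rack [([319.0, 204.0], 0.74), ([433.0, 244.0], 0.74)]
wooden_stamp [([321.0, 175.0], 0.62)]
knob_stamp []
bar_stamp [([327.0, 281.0], 0.86), ([378.0, 211.0], 0.81), ([265.0, 212.0], 0.74), ([321.0, 218.0], 0.64)]
ink_pad [([433.0, 241.0], 0.94)]
notepad []
glue_stick [([235.0, 140.0], 0.62), ([203.0, 257.0], 0.23)]
label_bundle [([411.0, 130.0], 0.75)]
```

Run:
```python
import cv2
for n,(x0,y0,x1,y1) in dict(scene=(150,100,470,340),top=(150,100,470,340)).items():
    im=cv2.imread(f'pics/{n}0.png')[y0:y1,x0:x1]
    cv2.imwrite(f'pics/{n}0c.png',cv2.resize(im,(800,600),interpolation=cv2.INTER_CUBIC))
```

```text
(no output)
```

View pics/scene0c.png

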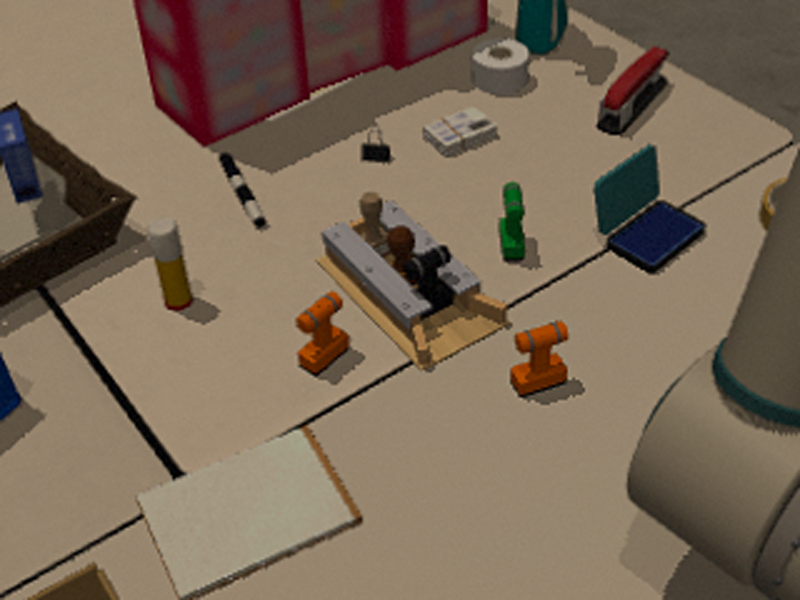

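View pics/top0c.png

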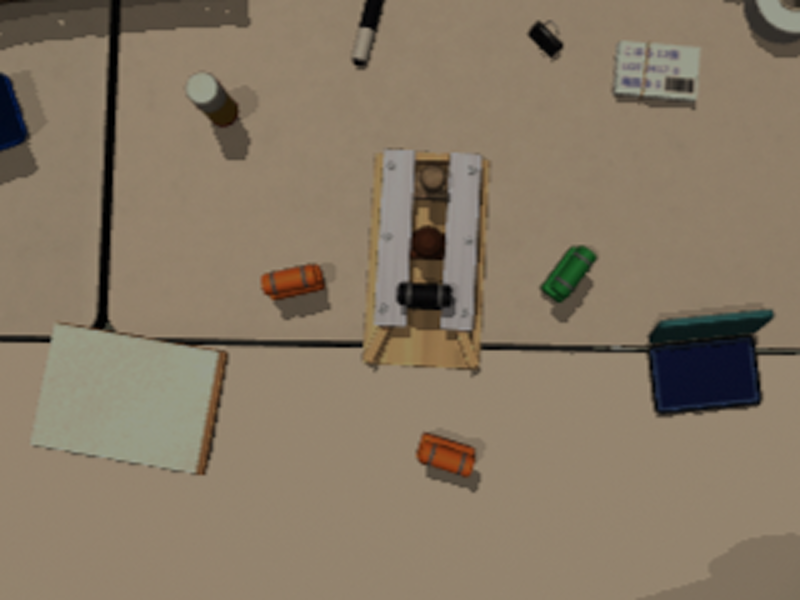

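The scene view shows the bar stamp (322,206), the knob stamp (310,197) and the wooden stamp (300,188) in the rack. The notepad is front-left and the ink pad is at the right with its lid up. Two orange look-alikes and one green one stand around the rack. In the top view, one orange look-alike sits about 60 mm in front of the mouth, at (329,282).

```bash
cat > h.py <<'E'
import cv2,numpy as np
from rig import monitor,cams,ticket
def cam(f):
    return np.array(f['R'],float),np.array(f['t'],float).ravel(),np.array(f['intrinsics'],float),np.array(f['dist_coeffs'],float)
def ray(f,p):
    R,t,K,D=cam(f); q=cv2.undistortPoints(np.array([[p]],float),K,D).ravel()
    return -R.T@t, R.T@np.array([q[0],q[1],1])
def onz(f,p,z):
    c,d=ray(f,p); return c+d*(z-c[2])/d[2]
def proj(f,X):
    R,t,K,D=cam(f); return cv2.projectPoints(np.atleast_2d(np.array(X,float)),cv2.Rodrigues(R)[0],t,K,D)[0][:,0]
def tri(f1,p1,f2,p2):
    c1,d1=ray(f1,p1);c2,d2=ray(f2,p2); d1/=np.linalg.norm(d1);d2/=np.linalg.norm(d2)
    s=np.linalg.lstsq(np.c_[d1,-d2],c2-c1,rcond=None)[0]; a=c1+s[0]*d1;b=c2+s[1]*d2
    return (a+b)/2,np.linalg.norm(a-b)
def rect(f,mask,z):
    P=np.array([onz(f,p,z)[:2] for p in np.argwhere(mask)[:,::-1].astype(float)],np.float32)
    return cv2.minAreaRect(P)
E
python3 - <<'E'
from h import *
T=cams.grab_frame('top')
m={}
for n in ['wooden_stamp','knob_stamp','bar_stamp','ink_pad','notepad','stamp_rack']:
    m['t',n]=cams.outline_of('top',n)
S=cams.grab_frame('scene')
for n in ['wooden_stamp','knob_stamp','bar_stamp','ink_pad','notepad','stamp_rack']:
    m['s',n]=cams.outline_of('scene',n)
import pickle; pickle.dump((S,T,m),open('d0.pkl','wb'))
C=lambda p:(150+p[0]/2.5-.3,100+p[1]/2.5-.3)
print('lip corners z36',[onz(T,C(p),36).round(0)[:2].tolist() for p in [(385,150),(480,154),(472,330),(378,325)]])
# tops: bar, knob, wooden handles (hand-picked in both views)
for n,a,b in [('bar',(425,295),(428,263)),('knob',(428,242),(401,238)),('wood',(432,177),(371,203))]:
    X,e=tri(T,C(a),S,C(b)); print(n,X.round(1),round(e,1))
print('notepad top corners z8',[onz(T,C(p),8).round(0)[:2].tolist() for p in [(57,325),(222,350),(198,473),(33,445)]])
print('pad corners z11',[onz(T,C(p),11).round(0)[:2].tolist() for p in [(651,346),(751,338),(760,403),(658,413)]])
for a,b in [((57,325),(305,430)),((33,445),(137,500)),((651,346),(608,238)),((658,413),(654,270)),((760,403),(705,230))]:
    X,e=tri(T,C(a),S,C(b)); print(X.round(1),round(e,1))
for k,v in m.items():
    for d in v:
        print(k,np.round(d['point']).tolist(),round(d['p'],2),d['mask'].sum(),(rect(T,d['mask'],{'ink_pad':11,'notepad':8}.get(k[1],36)) if k[0]=='t' else ''))
E
```

```text
lip corners z36 [[659.0, 47.0], [657.0, -33.0], [510.0, -28.0], [513.0, 50.0]]
bar [537.6  11.3  55.6] 0.2
knob [580.9   9.6  55.5] 0.2
wood [633.1   7.   63.1] 0.7
notepad top corners z8 [[508.0, 324.0], [489.0, 183.0], [386.0, 200.0], [407.0, 339.0]]
pad corners z11 [[499.0, -182.0], [507.0, -268.0], [452.0, -275.0], [442.0, -188.0]]
[469.5 252.1  86.4] 116.4
[424.8 328.8  89.9] 39.0
[ 498.6 -183.4    6.9] 0.8
[ 4.416e+02 -1.908e+02  3.000e-01] 0.4
[ 452.1 -278.5   -1.9] 1.7
('t', 'wooden_stamp') [320.0, 172.0] 0.48 153 ((632.8577270507812, 8.02911376953125), (27.442058563232422, 25.138399124145508), 1.0761231184005737)
('t', 'wooden_stamp') [317.0, 203.0] 0.41 3281 ((569.103515625, 10.55545425415039), (97.5754623413086, 180.24330139160156), 87.82495880126953)
('t', 'knob_stamp') [322.0, 197.0] 0.51 159 ((581.3316040039062, 10.246299743652344), (25.095399856567383, 27.114622116088867), 1.036926507949829)
('t', 'bar_stamp') [327.0, 282.0] 0.79 247 ((408.81951904296875, -7.555248260498047), (45.37775802612305, 23.71605682373047), 74.0255126953125)
('t', 'bar_stamp') [319.0, 219.0] 0.
[... 564 characters left out ...]
.0] 0.84 3562 ((447.99066162109375, 260.81231689453125), (150.05889892578125, 105.2585220336914), 81.04547119140625)
('t', 'stamp_rack') [319.0, 204.0] 0.62 3492 ((568.51953125, 11.931438446044922), (98.65953826904297, 180.3690643310547), 88.62188720703125)
('s', 'wooden_stamp') [300.0, 189.0] 0.75 194 
('s', 'knob_stamp') [312.0, 200.0] 0.52 129 
('s', 'bar_stamp') [281.0, 236.0] 0.91 405 
('s', 'bar_stamp') [324.0, 210.0] 0.88 339 
('s', 'bar_stamp') [363.0, 244.0] 0.84 544 
('s', 'bar_stamp') [220.0, 199.0] 0.58 408 
('s', 'bar_stamp') [356.0, 187.0] 0.52 264 
('s', 'ink_pad') [407.0, 188.0] 0.62 1321 
('s', 'notepad') [249.0, 303.0] 0.59 3593 
('s', 'stamp_rack') [310.0, 218.0] 0.73 2094
```

```bash
cat > ov.py <<'E'
from h import *
import pickle
S,T,m=pickle.load(open('d0.pkl','rb'))
def box(c,yaw,w,h,z,off=(0,0)):
    a=np.radians(yaw);R=np.array([[np.cos(a),-np.sin(a)],[np.sin(a),np.cos(a)]])
    P=np.array([[-w/2,-h/2],[w/2,-h/2],[w/2,h/2],[-w/2,h/2]])+off
    return np.c_[P@R.T+c,np.full(4,z)]
rk=((573,9.7),-1.8)
B=[(box(*rk,153,29,36,(14.5,0)),(0,255,0)),(box(*rk,182,100,0,(-4,0)),(0,255,255)),
 (box((447.5,261.3),-8.3,104,146,8),(0,0,255)),(box((475,-228.5),6.3,60,92,11),(0,0,255)),
 (box((538.3,11.7),-1.8,18,44,61),(255,255,0))]
for n,f,(x0,y0,x1,y1) in [('s',S,(190,130,450,345)),('t',T,(150,100,470,320))]:
    k=800/(x1-x0) if n=='s' else 2.5
    k=min(k,600/(y1-y0)); im=cv2.resize(f['frame'][y0:y1,x0:x1],None,fx=k,fy=k,interpolation=cv2.INTER_CUBIC)
    for P,c in B:
        q=((proj(f,P)-[x0,y0]+.5)*k).astype(np.int32); cv2.polylines(im,[q],True,c,1)
    cv2.imwrite(f'pics/ov_{n}.png',im)
# notepad height: triangulate corner with scene image via mask corners
for nm in ['notepad']:
    for key,f in [('t',T),('s',S)]:
        mk=m[key,nm][0]['mask'].astype(np.uint8); c=max(cv2.findContours(mk,0,2)[0],key=cv2.contourArea)
        print(key,cv2.approxPolyDP(c,6,True)[:,0].tolist())
print(proj(S,box((447.5,261.3),-8.3,104,146,8)).round(1).tolist())
E
python3 ov.py
```

```text
t [[172, 229], [162, 276], [231, 289], [240, 241]]
s [[272, 271], [205, 297], [221, 340], [293, 307]]
[[293.6, 303.8], [271.3, 267.9], [204.7, 296.1], [222.6, 336.5]]
```

View pics/ov_s.png

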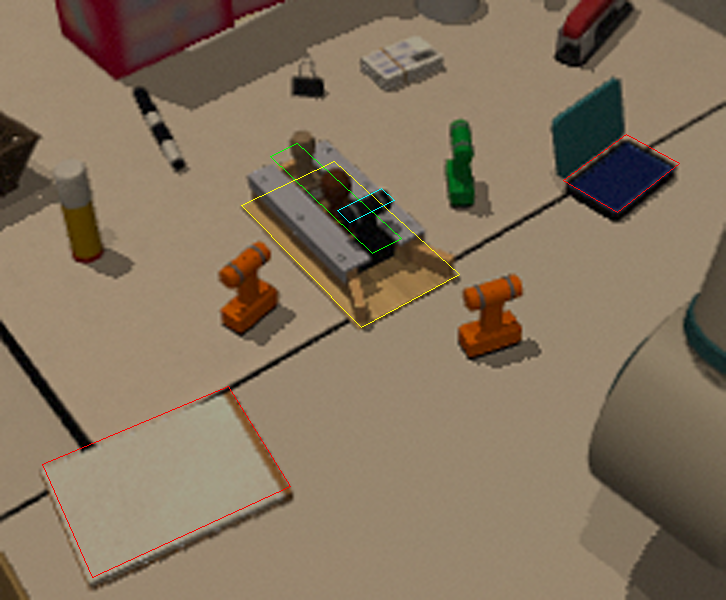

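View pics/ov_t.png

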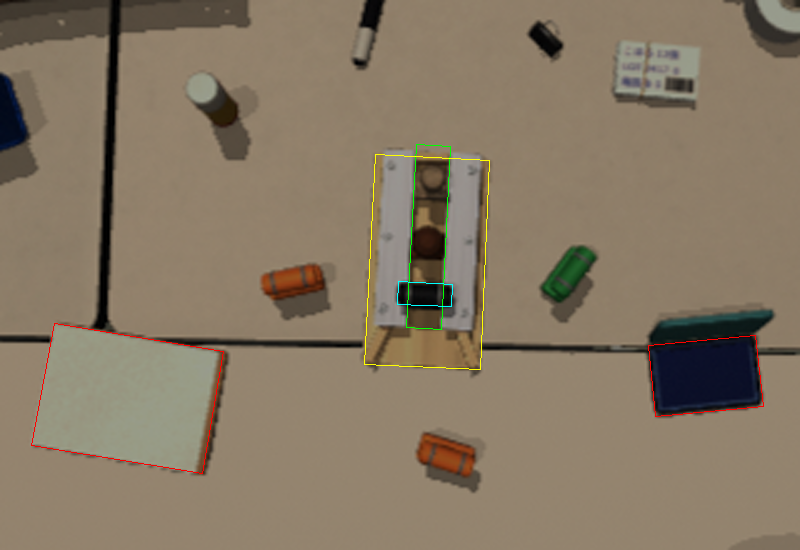

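The overlay agrees well in the top view. The scene view is about 1–3 px off, which is within the calibration error. Next I turn to the rack yaw and move above the bar stamp.

```bash
cat > to.py <<'E'
import sys
from h import *
from scipy.spatial.transform import Rotation as Ro
# usage: to.py x y z yaw : moves needed in the FINAL tool frame (turn first) in jog units
x,y,z,yaw=map(float,sys.argv[1:5]); o=monitor.get_obs(); p=np.array(o['eef_pos']); R=Ro.from_quat(o['tool_rot'])
a=np.radians(yaw); Rt=Ro.from_matrix(np.array([[np.cos(a),np.sin(a),0],[np.sin(a),-np.cos(a),0],[0,0,-1]]))
print('t',round(o['time_s'],2),'pos',p.round(1),'turn',(np.degrees((R.inv()*Rt).as_rotvec())/10).round(3),'shift units',(Rt.inv().apply(np.array([x,y,z])-p)/50).round(3),'gap',round(o['finger_gap'],1))
E
python3 -m jog '[{"rz":0.75},{"rz":0.74},{"dx":0.49,"dy":-0.73,"dz":0.1},{"dx":0.49,"dy":-0.73,"dz":0.1},{"dx":0.49,"dy":-0.73,"dz":0.1},{"dx":0.49,"dy":-0.73,"dz":0.1},{"dx":0.49,"dy":-0.73,"dz":0.1},{"dx":0.49,"dy":-0.73,"dz":0.1},{"dx":0.49,"dy":-0.73,"dz":0.1},{"dx":0.49,"dy":-0.73,"dz":0.1}]' -1
python3 -m jog '[{"dx":0.49,"dy":-0.73,"dz":0.1},{"dx":0.49,"dy":-0.73,"dz":0.1},{"dx":0.49,"dy":-0.73,"dz":0.1},{"dx":0.49,"dy":-0.73,"dz":0.1},{"dx":0.49,"dy":-0.73,"dz":0.1},{"dx":0.49,"dy":-0.73,"dz":0.1},{"dx":0.49,"dy":-0.73,"dz":0.1},{"dx":0.4,"dy":-0.6},{},{}]'
python3 to.py 538.3 11.7 222 -1.8
python3 - <<'E'
from h import *
T=cams.grab_frame('top'); S=cams.grab_frame('scene'); 
cv2.imwrite('pics/g1.png',np.hstack([cv2.resize(T['frame'][120:320,240:400],None,fx=2.5,fy=2.5),cv2.resize(S['frame'][50:250,240:400],None,fx=2.5,fy=2.5)]))
E
```

```text
t 1.6 pos [ 129.8 -560.2  404.7] turn [1.000e-03 0.000e+00 1.485e+00] shift units [  7.806 -11.688   3.655] gap 85.2invalid input at $[0]: expected keys dx, dy, dz, rx, ry, rz
invalid input at $[0]: expected keys dx, dy, dz, rx, ry, rz
```

View pics/g1.png

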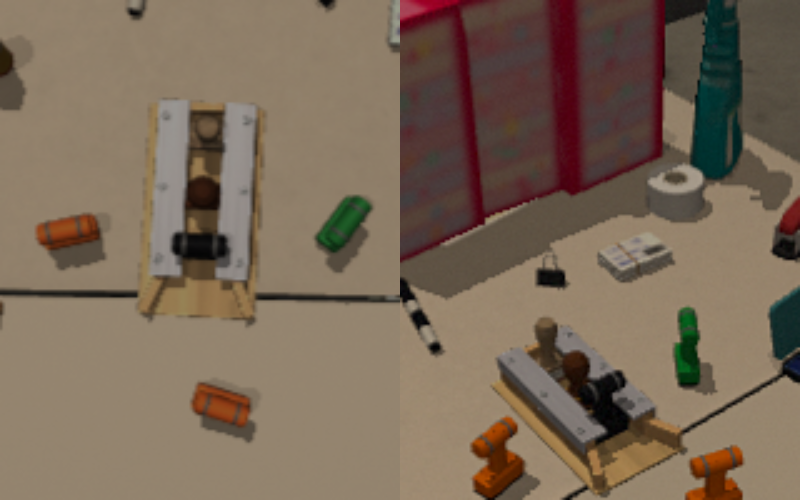

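The jog refused both calls because each row needs all six keys, so the arm has not moved. I'm sending the move again with complete rows.

```bash
python3 -m jog '[{"dx":0,"dy":0,"dz":0,"rx":0,"ry":0,"rz":0.75},{"dx":0,"dy":0,"dz":0,"rx":0,"ry":0,"rz":0.74},{"dx":0.49,"dy":-0.73,"dz":0.1,"rx":0,"ry":0,"rz":0},{"dx":0.49,"dy":-0.73,"dz":0.1,"rx":0,"ry":0,"rz":0},{"dx":0.49,"dy":-0.73,"dz":0.1,"rx":0,"ry":0,"rz":0},{"dx":0.49,"dy":-0.73,"dz":0.1,"rx":0,"ry":0,"rz":0},{"dx":0.49,"dy":-0.73,"dz":0.1,"rx":0,"ry":0,"rz":0},{"dx":0.49,"dy":-0.73,"dz":0.1,"rx":0,"ry":0,"rz":0},{"dx":0.49,"dy":-0.73,"dz":0.1,"rx":0,"ry":0,"rz":0},{"dx":0.49,"dy":-0.73,"dz":0.1,"rx":0,"ry":0,"rz":0}]' -1
python3 -m jog '[{"dx":0.49,"dy":-0.73,"dz":0.1,"rx":0,"ry":0,"rz":0},{"dx":0.49,"dy":-0.73,"dz":0.1,"rx":0,"ry":0,"rz":0},{"dx":0.49,"dy":-0.73,"dz":0.1,"rx":0,"ry":0,"rz":0},{"dx":0.49,"dy":-0.73,"dz":0.1,"rx":0,"ry":0,"rz":0},{"dx":0.49,"dy":-0.73,"dz":0.1,"rx":0,"ry":0,"rz":0},{"dx":0.49,"dy":-0.73,"dz":0.1,"rx":0,"ry":0,"rz":0},{"dx":0.49,"dy":-0.73,"dz":0.1,"rx":0,"ry":0,"rz":0},{"dx":0.46,"dy":-0.73,"dz":0,"rx":0,"ry":0,"rz":0},{"dx":0,"dy":0,"dz":0,"rx":0,"ry":0,"rz":0},{"dx":0,"dy":0,"dz":0,"rx":0,"ry":0,"rz":0}]'
python3 to.py 538.3 11.7 222 -1.8
```

```text
time_s: 2.95
eef_pos: [335.8, -273.4, 364.8]
tool_rot: [1.0, -0.016, 0.0, 0.0]
wrist_force: [0.5, 0.1, 0.0]
finger_gap: 85.4
grasp_force: 0.0
time_s: 4.2
eef_pos: [538.6, 10.8, 329.5]
tool_rot: [1.0, -0.016, -0.001, 0.0]
wrist_force: [-0.1, -0.3, -0.1]
finger_gap: 85.2
grasp_force: 0.0
t 4.2 pos [538.6  10.8 329.5] turn [ 0.004  0.006 -0.001] shift units [-0.007 -0.017  2.15 ] gap 85.2
```

```bash
python3 -m jog '[{"dx":0,"dy":-0.017,"dz":0.4,"rx":0,"ry":0,"rz":0},{"dx":0,"dy":0,"dz":0.5,"rx":0,"ry":0,"rz":0},{"dx":0,"dy":0,"dz":0.5,"rx":0,"ry":0,"rz":0},{"dx":0,"dy":0,"dz":0.4,"rx":0,"ry":0,"rz":0},{"dx":0,"dy":0,"dz":0.25,"rx":0,"ry":0,"rz":0},{"dx":0,"dy":0,"dz":0.1,"rx":0,"ry":0,"rz":0},{"dx":0,"dy":0,"dz":0,"rx":0,"ry":0,"rz":0},{"dx":0,"dy":0,"dz":0,"rx":0,"ry":0,"rz":0},{"dx":0,"dy":0,"dz":0,"rx":0,"ry":0,"rz":0},{"dx":0,"dy":0,"dz":0,"rx":0,"ry":0,"rz":0}]'
python3 -m jog '[{"dx":0,"dy":0,"dz":0,"rx":0,"ry":0,"rz":0},{"dx":0,"dy":0,"dz":0,"rx":0,"ry":0,"rz":0},{"dx":0,"dy":0,"dz":0,"rx":0,"ry":0,"rz":0},{"dx":0,"dy":0,"dz":0,"rx":0,"ry":0,"rz":0},{"dx":0,"dy":0,"dz":0,"rx":0,"ry":0,"rz":0},{"dx":0,"dy":0,"dz":0,"rx":0,"ry":0,"rz":0},{"dx":0,"dy":0,"dz":0,"rx":0,"ry":0,"rz":0},{"dx":0,"dy":0,"dz":0,"rx":0,"ry":0,"rz":0},{"dx":0,"dy":0,"dz":0,"rx":0,"ry":0,"rz":0},{"dx":0,"dy":0,"dz":0,"rx":0,"ry":0,"rz":0}]' -0.3
python3 to.py 538.3 11.7 222 -1.8
python3 - <<'E'
from h import *
S=cams.grab_frame('scene'); x0,y0,k=255,130,5
im=cv2.resize(S['frame'][y0:y0+115,x0:x0+155],None,fx=k,fy=k,interpolation=cv2.INTER_CUBIC)
# marker: bar ends z61 and predicted pad tip heights 36,45,55 near bar's left end
for z,c in [(36,(0,0,255)),(45,(0,255,0)),(55,(255,255,0)),(61,(255,0,255))]:
    for y in (-10.3,33.7):
        q=(proj(S,[538.3,y,z])[0]-[x0,y0]+.5)*k; cv2.circle(im,tuple(q.astype(int).tolist()),3,c,-1)
cv2.imwrite('pics/g2.png',im)
E
```

```text
time_s: 5.45
eef_pos: [539.1, 11.8, 222.6]
tool_rot: [1.0, -0.016, 0.0, 0.0]
wrist_force: [1.0, -0.3, -0.4]
finger_gap: 85.5
grasp_force: 0.0
time_s: 6.7
eef_pos: [539.0, 11.8, 222.2]
tool_rot: [1.0, -0.016, 0.0, 0.0]
wrist_force: [1.4, 0.5, -1.0]
finger_gap: 55.2
grasp_force: 0.0
t 6.7 pos [539.   11.8 222.2] turn [ 0.001 -0.    -0.005] shift units [-0.014  0.002  0.004] gap 55.2
```

View pics/g2.png

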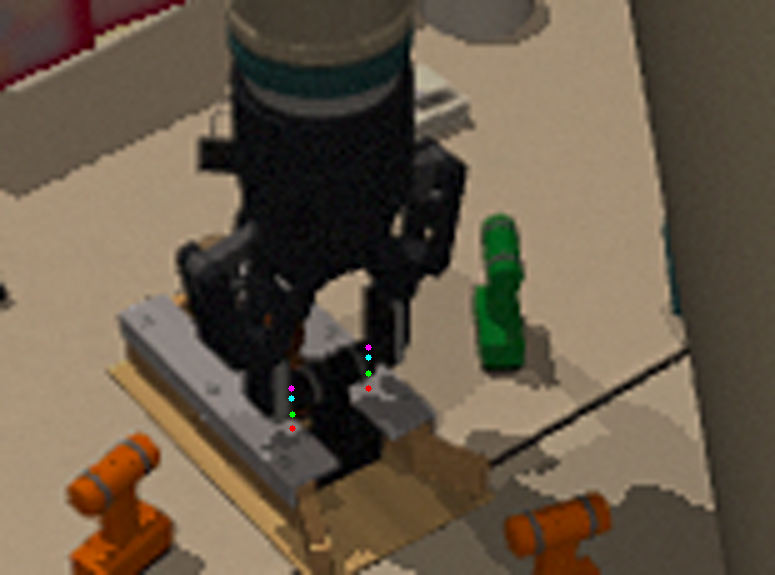

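The finger tips show at about (275,415) and (390,365), some 45–50 mm high, so they are clear of the lips and on both sides of the bar. I lower 4 mm, grip, and pull out slowly.

```bash
python3 -m jog '[{"dx":-0.01,"dy":0,"dz":0.08,"rx":0,"ry":0,"rz":0},{"dx":0,"dy":0,"dz":0,"rx":0,"ry":0,"rz":0},{"dx":0,"dy":0,"dz":0,"rx":0,"ry":0,"rz":0},{"dx":0,"dy":0,"dz":0,"rx":0,"ry":0,"rz":0},{"dx":0,"dy":0,"dz":0,"rx":0,"ry":0,"rz":0},{"dx":0,"dy":0,"dz":0,"rx":0,"ry":0,"rz":0},{"dx":0,"dy":0,"dz":0,"rx":0,"ry":0,"rz":0},{"dx":0,"dy":0,"dz":0,"rx":0,"ry":0,"rz":0},{"dx":0,"dy":0,"dz":0,"rx":0,"ry":0,"rz":0},{"dx":0,"dy":0,"dz":0,"rx":0,"ry":0,"rz":0}]' 1
python3 to.py 538.3 11.7 218 -1.8
```

```text
time_s: 8.0
eef_pos: [539.0, 12.0, 219.7]
tool_rot: [1.0, -0.016, 0.001, -0.0]
wrist_force: [-1.7, 1.4, 10.7]
finger_gap: 42.8
grasp_force: 59.6
t 8.0 pos [539.   12.  219.7] turn [-0.002 -0.014 -0.006] shift units [-0.013  0.007  0.034] gap 42.8
```

```bash
python3 -m jog '[{"dx":0,"dy":0,"dz":-0.06,"rx":0,"ry":0,"rz":0},{"dx":-0.05,"dy":0,"dz":0,"rx":0,"ry":0,"rz":0},{"dx":-0.15,"dy":0,"dz":0,"rx":0,"ry":0,"rz":0},{"dx":-0.2,"dy":0,"dz":0,"rx":0,"ry":0,"rz":0},{"dx":-0.2,"dy":0,"dz":0,"rx":0,"ry":0,"rz":0},{"dx":-0.2,"dy":0,"dz":0,"rx":0,"ry":0,"rz":0},{"dx":-0.17,"dy":0,"dz":0,"rx":0,"ry":0,"rz":0},{"dx":-0.1,"dy":0,"dz":0,"rx":0,"ry":0,"rz":0},{"dx":0,"dy":0,"dz":0,"rx":0,"ry":0,"rz":0},{"dx":0,"dy":0,"dz":0,"rx":0,"ry":0,"rz":0}]'
python3 to.py 485 13.4 300 -1.8
```

```text
time_s: 9.25
eef_pos: [485.4, 13.4, 221.3]
tool_rot: [1.0, -0.016, 0.0, 0.0]
wrist_force: [0.0, -0.9, 0.2]
finger_gap: 42.6
grasp_force: 60.8
t 9.25 pos [485.4  13.4 221.3] turn [ 0.001 -0.005 -0.005] shift units [-9.000e-03  1.000e-03 -1.574e+00] gap 42.6
```

```bash
python3 -m jog '[{"dx":0,"dy":0,"dz":-0.2,"rx":0,"ry":0,"rz":0},{"dx":0,"dy":0,"dz":-0.45,"rx":0,"ry":0,"rz":0},{"dx":0,"dy":0,"dz":-0.5,"rx":0,"ry":0,"rz":0},{"dx":0,"dy":0,"dz":-0.42,"rx":0,"ry":0,"rz":0},{"dx":0,"dy":0,"dz":0,"rx":0,"ry":0,"rz":0.65},{"dx":-0.1,"dy":-0.4,"dz":0,"rx":0,"ry":0,"rz":0},{"dx":-0.17,"dy":-0.64,"dz":0,"rx":0,"ry":0,"rz":0},{"dx":-0.17,"dy":-0.64,"dz":0,"rx":0,"ry":0,"rz":0},{"dx":-0.17,"dy":-0.64,"dz":0,"rx":0,"ry":0,"rz":0},{"dx":-0.17,"dy":-0.64,"dz":0,"rx":0,"ry":0,"rz":0}]'
python3 -m jog '[{"dx":-0.17,"dy":-0.64,"dz":0,"rx":0,"ry":0,"rz":0},{"dx":-0.17,"dy":-0.64,"dz":0,"rx":0,"ry":0,"rz":0},{"dx":-0.17,"dy":-0.64,"dz":0,"rx":0,"ry":0,"rz":0},{"dx":-0.17,"dy":-0.64,"dz":0,"rx":0,"ry":0,"rz":0},{"dx":0,"dy":0,"dz":0.3,"rx":0,"ry":0,"rz":0},{"dx":0,"dy":0,"dz":0.4,"rx":0,"ry":0,"rz":0},{"dx":0,"dy":0,"dz":0.4,"rx":0,"ry":0,"rz":0},{"dx":0,"dy":0,"dz":0.2,"rx":0,"ry":0,"rz":0},{"dx":0,"dy":0,"dz":0,"rx":0,"ry":0,"rz":0},{"dx":0,"dy":0,"dz":0,"rx":0,"ry":0,"rz":0}]'
python3 to.py 452.7 297 223.7 -8.3
```

```text
time_s: 10.5
eef_pos: [468.0, 166.7, 300.4]
tool_rot: [0.997, -0.073, 0.001, -0.0]
wrist_force: [0.5, -0.5, -0.3]
finger_gap: 42.7
grasp_force: 61.0
time_s: 11.75
eef_pos: [453.3, 297.1, 235.3]
tool_rot: [0.997, -0.073, 0.001, -0.0]
wrist_force: [0.6, -0.0, -1.7]
finger_gap: 42.7
grasp_force: 61.0
t 11.75 pos [453.3 297.1 235.3] turn [-0.003 -0.006 -0.006] shift units [-0.011  0.004  0.231] gap 42.7
```

Lower to contact.

```bash
python3 -m jog '[{"dx":0,"dy":0,"dz":0.1,"rx":0,"ry":0,"rz":0},{"dx":0,"dy":0,"dz":0.06,"rx":0,"ry":0,"rz":0},{"dx":0,"dy":0,"dz":0.03,"rx":0,"ry":0,"rz":0},{"dx":0,"dy":0,"dz":0.02,"rx":0,"ry":0,"rz":0},{"dx":0,"dy":0,"dz":0.02,"rx":0,"ry":0,"rz":0},{"dx":0,"dy":0,"dz":0.01,"rx":0,"ry":0,"rz":0},{"dx":0,"dy":0,"dz":0,"rx":0,"ry":0,"rz":0},{"dx":0,"dy":0,"dz":0,"rx":0,"ry":0,"rz":0},{"dx":0,"dy":0,"dz":0,"rx":0,"ry":0,"rz":0},{"dx":0,"dy":0,"dz":0,"rx":0,"ry":0,"rz":0}]'
```

```text
time_s: 13.0
eef_pos: [452.9, 297.2, 223.8]
tool_rot: [0.997, -0.073, 0.0, -0.0]
wrist_force: [-1.1, -0.8, 6.6]
finger_gap: 42.8
grasp_force: 61.9
```

```bash
python3 -m jog '[{"dx":0,"dy":0,"dz":0,"rx":0,"ry":0,"rz":0},{"dx":0,"dy":0,"dz":0,"rx":0,"ry":0,"rz":0},{"dx":0,"dy":0,"dz":0,"rx":0,"ry":0,"rz":0},{"dx":0,"dy":0,"dz":0,"rx":0,"ry":0,"rz":0},{"dx":0,"dy":0,"dz":-0.1,"rx":0,"ry":0,"rz":0},{"dx":0,"dy":0,"dz":-0.3,"rx":0,"ry":0,"rz":0},{"dx":0,"dy":0,"dz":-0.5,"rx":0,"ry":0,"rz":0},{"dx":0,"dy":0,"dz":-0.5,"rx":0,"ry":0,"rz":0},{"dx":0,"dy":0,"dz":-0.1,"rx":0,"ry":0,"rz":-0.65},{"dx":0.2,"dy":0.42,"dz":0,"rx":0,"ry":0,"rz":0}]' -0.35
python3 -m jog '[{"dx":0.36,"dy":0.75,"dz":0,"rx":0,"ry":0,"rz":0},{"dx":0.36,"dy":0.75,"dz":0,"rx":0,"ry":0,"rz":0},{"dx":0.36,"dy":0.75,"dz":0,"rx":0,"ry":0,"rz":0},{"dx":0.36,"dy":0.75,"dz":0,"rx":0,"ry":0,"rz":0},{"dx":0.36,"dy":0.75,"dz":0,"rx":0,"ry":0,"rz":0},{"dx":0.36,"dy":0.75,"dz":0,"rx":0,"ry":0,"rz":0},{"dx":0.36,"dy":0.72,"dz":0,"rx":0,"ry":0,"rz":0},{"dx":0,"dy":0,"dz":0,"rx":0,"ry":0,"rz":0},{"dx":0,"dy":0,"dz":0,"rx":0,"ry":0,"rz":0},{"dx":0,"dy":0,"dz":0,"rx":0,"ry":0,"rz":0}]' -1
python3 to.py 581.1 10 218 -1.8
python3 - <<'E'
from h import *
S=cams.grab_frame('scene')
cv2.imwrite('pics/b1.png',cv2.resize(S['frame'][190:350,180:400],None,fx=3,fy=3,interpolation=cv2.INTER_CUBIC))
E
```

```text
time_s: 14.25
eef_pos: [462.2, 276.7, 299.8]
tool_rot: [1.0, -0.015, 0.002, -0.001]
wrist_force: [0.0, 0.2, -0.3]
finger_gap: 57.9
grasp_force: 0.0
time_s: 15.5
eef_pos: [579.2, 11.9, 298.0]
tool_rot: [1.0, -0.016, -0.0, -0.0]
wrist_force: [-0.8, -0.5, -0.0]
finger_gap: 85.0
grasp_force: 0.0
t 15.5 pos [579.2  11.9 298. ] turn [-0.001  0.001  0.001] shift units [0.039 0.037 1.601] gap 85.0
```

View pics/b1.png

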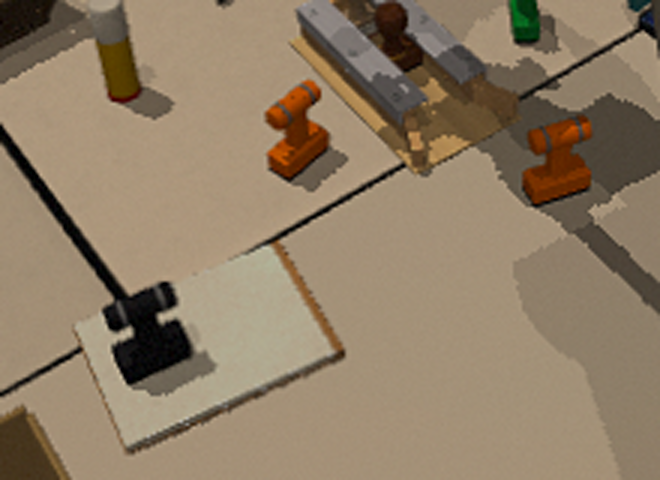

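The bar stamp stands upright on the notepad, near crop (145,330). Next is the knob stamp.

```bash
python3 -m jog '[{"dx":0.039,"dy":0.037,"dz":0.3,"rx":0,"ry":0,"rz":0},{"dx":0,"dy":0,"dz":0.4,"rx":0,"ry":0,"rz":0},{"dx":0,"dy":0,"dz":0.4,"rx":0,"ry":0,"rz":0},{"dx":0,"dy":0,"dz":0.3,"rx":0,"ry":0,"rz":0},{"dx":0,"dy":0,"dz":0.15,"rx":0,"ry":0,"rz":0},{"dx":0,"dy":0,"dz":0.05,"rx":0,"ry":0,"rz":0},{"dx":0,"dy":0,"dz":0,"rx":0,"ry":0,"rz":0},{"dx":0,"dy":0,"dz":0,"rx":0,"ry":0,"rz":0},{"dx":0,"dy":0,"dz":0,"rx":0,"ry":0,"rz":0},{"dx":0,"dy":0,"dz":0,"rx":0,"ry":0,"rz":0}]'
python3 -m jog '[{"dx":0,"dy":0,"dz":0,"rx":0,"ry":0,"rz":0},{"dx":0,"dy":0,"dz":0,"rx":0,"ry":0,"rz":0},{"dx":0,"dy":0,"dz":0,"rx":0,"ry":0,"rz":0},{"dx":0,"dy":0,"dz":0,"rx":0,"ry":0,"rz":0},{"dx":0,"dy":0,"dz":0,"rx":0,"ry":0,"rz":0},{"dx":0,"dy":0,"dz":0,"rx":0,"ry":0,"rz":0},{"dx":0,"dy":0,"dz":0,"rx":0,"ry":0,"rz":0},{"dx":0,"dy":0,"dz":0,"rx":0,"ry":0,"rz":0},{"dx":0,"dy":0,"dz":0,"rx":0,"ry":0,"rz":0},{"dx":0,"dy":0,"dz":0,"rx":0,"ry":0,"rz":0}]' 1
python3 to.py 485 13 222 -1.8
```

```text
time_s: 16.8
eef_pos: [581.7, 9.0, 218.0]
tool_rot: [1.0, -0.016, 0.0, 0.0]
wrist_force: [-0.5, -0.3, 0.9]
finger_gap: 85.3
grasp_force: 0.0
time_s: 18.05
eef_pos: [581.7, 9.1, 217.9]
tool_rot: [1.0, -0.016, 0.0, -0.0]
wrist_force: [-0.3, 1.7, 5.2]
finger_gap: 23.6
grasp_force: 58.9
t 18.05 pos [581.7   9.1 217.9] turn [-0.001 -0.002 -0.005] shift units [-1.935 -0.017 -0.082] gap 23.6
```

```bash
python3 -m jog '[{"dx":0,"dy":0,"dz":-0.06,"rx":0,"ry":0,"rz":0},{"dx":-0.05,"dy":0,"dz":0,"rx":0,"ry":0,"rz":0},{"dx":-0.2,"dy":0,"dz":0,"rx":0,"ry":0,"rz":0},{"dx":-0.3,"dy":0,"dz":0,"rx":0,"ry":0,"rz":0},{"dx":-0.35,"dy":0,"dz":0,"rx":0,"ry":0,"rz":0},{"dx":-0.35,"dy":0,"dz":0,"rx":0,"ry":0,"rz":0},{"dx":-0.3,"dy":0,"dz":0,"rx":0,"ry":0,"rz":0},{"dx":-0.25,"dy":0,"dz":0,"rx":0,"ry":0,"rz":0},{"dx":-0.13,"dy":0,"dz":0,"rx":0,"ry":0,"rz":0},{"dx":0,"dy":0,"dz":0,"rx":0,"ry":0,"rz":0}]'
python3 to.py 485 13 222 -1.8
python3 - <<'E'
from h import *
S=cams.grab_frame('scene')
cv2.imwrite('pics/k1.png',cv2.resize(S['frame'][110:260,230:430],None,fx=3,fy=3,interpolation=cv2.INTER_CUBIC))
E
```

```text
time_s: 19.3
eef_pos: [484.9, 12.2, 220.8]
tool_rot: [1.0, -0.016, 0.0, 0.0]
wrist_force: [-0.4, -0.2, -0.2]
finger_gap: 23.7
grasp_force: 58.8
t 19.3 pos [484.9  12.2 220.8] turn [ 0.001 -0.002 -0.005] shift units [ 0.001 -0.017 -0.024] gap 23.7
```

View pics/k1.png

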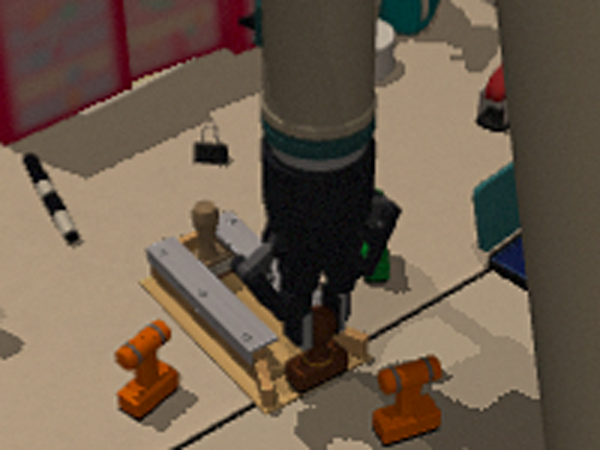

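The knob stamp has come out upright, between the cheeks at crop (318,360). I lift it and carry it to the notepad.

```bash
python3 -m jog '[{"dx":0,"dy":0,"dz":-0.2,"rx":0,"ry":0,"rz":0},{"dx":0,"dy":0,"dz":-0.45,"rx":0,"ry":0,"rz":0},{"dx":0,"dy":0,"dz":-0.5,"rx":0,"ry":0,"rz":0},{"dx":0,"dy":0,"dz":-0.42,"rx":0,"ry":0,"rz":0},{"dx":0,"dy":0,"dz":0,"rx":0,"ry":0,"rz":0.65},{"dx":-0.12,"dy":-0.34,"dz":0,"rx":0,"ry":0,"rz":0},{"dx":-0.22,"dy":-0.6,"dz":0,"rx":0,"ry":0,"rz":0},{"dx":-0.22,"dy":-0.6,"dz":0,"rx":0,"ry":0,"rz":0},{"dx":-0.22,"dy":-0.6,"dz":0,"rx":0,"ry":0,"rz":0},{"dx":-0.22,"dy":-0.6,"dz":0,"rx":0,"ry":0,"rz":0}]'
python3 -m jog '[{"dx":-0.22,"dy":-0.6,"dz":0,"rx":0,"ry":0,"rz":0},{"dx":-0.16,"dy":-0.5,"dz":0,"rx":0,"ry":0,"rz":0},{"dx":-0.08,"dy":-0.25,"dz":0.1,"rx":0,"ry":0,"rz":0},{"dx":0,"dy":0,"dz":0.3,"rx":0,"ry":0,"rz":0},{"dx":0,"dy":0,"dz":0.4,"rx":0,"ry":0,"rz":0},{"dx":0,"dy":0,"dz":0.4,"rx":0,"ry":0,"rz":0},{"dx":0,"dy":0,"dz":0.2,"rx":0,"ry":0,"rz":0},{"dx":0,"dy":0,"dz":0,"rx":0,"ry":0,"rz":0},{"dx":0,"dy":0,"dz":0,"rx":0,"ry":0,"rz":0},{"dx":0,"dy":0,"dz":0,"rx":0,"ry":0,"rz":0}]'
python3 to.py 442.3 225.7 222 -8.3
```

```text
time_s: 20.6
eef_pos: [454.8, 156.9, 299.1]
tool_rot: [0.997, -0.072, -0.0, -0.0]
wrist_force: [0.2, -1.1, -1.4]
finger_gap: 23.1
grasp_force: 58.9
time_s: 21.85
eef_pos: [443.0, 225.1, 229.8]
tool_rot: [0.997, -0.073, 0.001, -0.0]
wrist_force: [-1.1, 0.6, -1.1]
finger_gap: 23.6
grasp_force: 58.9
t 21.85 pos [443.  225.1 229.8] turn [-0.003 -0.008 -0.005] shift units [-0.015 -0.01   0.157] gap 23.6
```

```bash
python3 -m jog '[{"dx":0,"dy":0,"dz":0.06,"rx":0,"ry":0,"rz":0},{"dx":0,"dy":0,"dz":0.04,"rx":0,"ry":0,"rz":0},{"dx":0,"dy":0,"dz":0.03,"rx":0,"ry":0,"rz":0},{"dx":0,"dy":0,"dz":0.02,"rx":0,"ry":0,"rz":0},{"dx":0,"dy":0,"dz":0.02,"rx":0,"ry":0,"rz":0},{"dx":0,"dy":0,"dz":0,"rx":0,"ry":0,"rz":0},{"dx":0,"dy":0,"dz":0,"rx":0,"ry":0,"rz":0},{"dx":0,"dy":0,"dz":0,"rx":0,"ry":0,"rz":0},{"dx":0,"dy":0,"dz":0,"rx":0,"ry":0,"rz":0},{"dx":0,"dy":0,"dz":0,"rx":0,"ry":0,"rz":0}]'
```

```text
time_s: 23.1
eef_pos: [442.9, 225.2, 221.7]
tool_rot: [0.997, -0.073, 0.001, -0.0]
wrist_force: [-1.3, -0.4, 7.9]
finger_gap: 23.6
grasp_force: 59.7
```

```bash
python3 -m jog '[{"dx":0,"dy":0,"dz":0,"rx":0,"ry":0,"rz":0},{"dx":0,"dy":0,"dz":0,"rx":0,"ry":0,"rz":0},{"dx":0,"dy":0,"dz":0,"rx":0,"ry":0,"rz":0},{"dx":0,"dy":0,"dz":0,"rx":0,"ry":0,"rz":0},{"dx":0,"dy":0,"dz":-0.1,"rx":0,"ry":0,"rz":0},{"dx":0,"dy":0,"dz":-0.3,"rx":0,"ry":0,"rz":0},{"dx":0,"dy":0,"dz":-0.5,"rx":0,"ry":0,"rz":0},{"dx":0,"dy":0,"dz":-0.5,"rx":0,"ry":0,"rz":0},{"dx":0,"dy":0,"dz":-0.16,"rx":0,"ry":0,"rz":-0.65},{"dx":0.25,"dy":0.27,"dz":0,"rx":0,"ry":0,"rz":0}]' 0
python3 -m jog '[{"dx":0.5,"dy":0.53,"dz":0,"rx":0,"ry":0,"rz":0},{"dx":0.5,"dy":0.53,"dz":0,"rx":0,"ry":0,"rz":0},{"dx":0.5,"dy":0.53,"dz":0,"rx":0,"ry":0,"rz":0},{"dx":0.5,"dy":0.53,"dz":0,"rx":0,"ry":0,"rz":0},{"dx":0.5,"dy":0.53,"dz":0,"rx":0,"ry":0,"rz":0},{"dx":0.5,"dy":0.53,"dz":0,"rx":0,"ry":0,"rz":0},{"dx":0.45,"dy":0.53,"dz":0,"rx":0,"ry":0,"rz":0},{"dx":0.25,"dy":0.25,"dz":0,"rx":0,"ry":0,"rz":0},{"dx":0,"dy":0,"dz":0,"rx":0,"ry":0,"rz":0},{"dx":0,"dy":0,"dz":0,"rx":0,"ry":0,"rz":0}]' -1
python3 to.py 633 7.6 218 -1.8
python3 - <<'E'
from h import *
S=cams.grab_frame('scene')
cv2.imwrite('pics/k2.png',cv2.resize(S['frame'][160:350,180:400],None,fx=3,fy=3,interpolation=cv2.INTER_CUBIC))
E
```

```text
time_s: 24.35
eef_pos: [454.7, 211.3, 299.7]
tool_rot: [1.0, -0.016, 0.001, -0.0]
wrist_force: [-0.2, -0.1, -0.0]
finger_gap: 42.5
grasp_force: 0.0
time_s: 25.6
eef_pos: [632.4, 7.9, 298.3]
tool_rot: [1.0, -0.016, -0.001, -0.0]
wrist_force: [-0.6, -0.6, -0.1]
finger_gap: 85.3
grasp_force: 0.0
t 25.6 pos [632.4   7.9 298.3] turn [-0.003  0.01  -0.005] shift units [0.012 0.006 1.606] gap 85.3
```

View pics/k2.png

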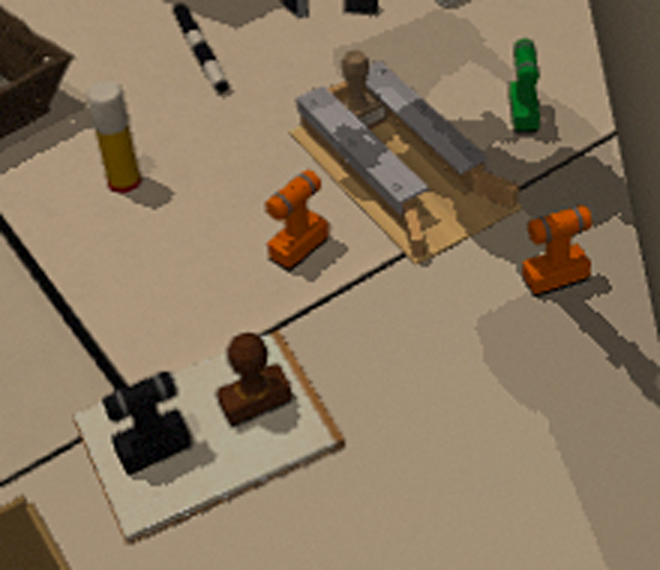

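Both stamps stand upright on the notepad: the bar near crop (150,420), the knob near (255,380). Now I grip the wooden stamp.

```bash
python3 -m jog '[{"dx":0.012,"dy":0.006,"dz":0.3,"rx":0,"ry":0,"rz":0},{"dx":0,"dy":0,"dz":0.4,"rx":0,"ry":0,"rz":0},{"dx":0,"dy":0,"dz":0.4,"rx":0,"ry":0,"rz":0},{"dx":0,"dy":0,"dz":0.3,"rx":0,"ry":0,"rz":0},{"dx":0,"dy":0,"dz":0.15,"rx":0,"ry":0,"rz":0},{"dx":0,"dy":0,"dz":0.05,"rx":0,"ry":0,"rz":0},{"dx":0,"dy":0,"dz":0,"rx":0,"ry":0,"rz":0},{"dx":0,"dy":0,"dz":0,"rx":0,"ry":0,"rz":0},{"dx":0,"dy":0,"dz":0,"rx":0,"ry":0,"rz":0},{"dx":0,"dy":0,"dz":0,"rx":0,"ry":0,"rz":0}]'
python3 -m jog '[{"dx":0,"dy":0,"dz":0,"rx":0,"ry":0,"rz":0},{"dx":0,"dy":0,"dz":0,"rx":0,"ry":0,"rz":0},{"dx":0,"dy":0,"dz":0,"rx":0,"ry":0,"rz":0},{"dx":0,"dy":0,"dz":0,"rx":0,"ry":0,"rz":0},{"dx":0,"dy":0,"dz":0,"rx":0,"ry":0,"rz":0},{"dx":0,"dy":0,"dz":0,"rx":0,"ry":0,"rz":0},{"dx":0,"dy":0,"dz":0,"rx":0,"ry":0,"rz":0},{"dx":0,"dy":0,"dz":0,"rx":0,"ry":0,"rz":0},{"dx":0,"dy":0,"dz":0,"rx":0,"ry":0,"rz":0},{"dx":0,"dy":0,"dz":0,"rx":0,"ry":0,"rz":0}]' 1
python3 to.py 485 12.4 221 -1.8
```

```text
time_s: 26.9
eef_pos: [633.8, 7.0, 219.0]
tool_rot: [1.0, -0.016, 0.0, 0.0]
wrist_force: [0.2, 0.1, -0.2]
finger_gap: 85.3
grasp_force: 0.0
time_s: 28.15
eef_pos: [633.8, 7.0, 218.7]
tool_rot: [1.0, -0.016, 0.0, 0.0]
wrist_force: [-0.4, -0.1, 0.6]
finger_gap: 20.6
grasp_force: 58.6
t 28.15 pos [633.8   7.  218.7] turn [ 0.    -0.001 -0.005] shift units [-2.978 -0.014 -0.046] gap 20.6
```

```bash
python3 -m jog '[{"dx":0,"dy":0,"dz":-0.05,"rx":0,"ry":0,"rz":0},{"dx":-0.1,"dy":0,"dz":0,"rx":0,"ry":0,"rz":0},{"dx":-0.3,"dy":0,"dz":0,"rx":0,"ry":0,"rz":0},{"dx":-0.4,"dy":0,"dz":0,"rx":0,"ry":0,"rz":0},{"dx":-0.5,"dy":-0.005,"dz":0,"rx":0,"ry":0,"rz":0},{"dx":-0.5,"dy":-0.005,"dz":0,"rx":0,"ry":0,"rz":0},{"dx":-0.5,"dy":0,"dz":0,"rx":0,"ry":0,"rz":0},{"dx":-0.4,"dy":0,"dz":0,"rx":0,"ry":0,"rz":0},{"dx":-0.28,"dy":0,"dz":0,"rx":0,"ry":0,"rz":0},{"dx":0,"dy":0,"dz":0,"rx":0,"ry":0,"rz":0}]'
python3 to.py 475 -228.5 305 6.3
python3 to.py 485 12 221 -1.8
```

```text
time_s: 29.4
eef_pos: [483.5, 12.4, 221.2]
tool_rot: [1.0, -0.016, -0.0, -0.0]
wrist_force: [-0.1, 0.2, -1.1]
finger_gap: 20.2
grasp_force: 58.6
t 29.4 pos [483.5  12.4 221.2] turn [-0.     0.005 -0.815] shift units [-0.698  4.771 -1.675] gap 20.2
t 29.4 pos [483.5  12.4 221.2] turn [-0.     0.005 -0.005] shift units [0.03  0.008 0.005] gap 20.2
```

```bash
python3 -m jog '[{"dx":0,"dy":0,"dz":-0.2,"rx":0,"ry":0,"rz":0},{"dx":0,"dy":0,"dz":-0.45,"rx":0,"ry":0,"rz":0},{"dx":0,"dy":0,"dz":-0.5,"rx":0,"ry":0,"rz":0},{"dx":0,"dy":0,"dz":-0.45,"rx":0,"ry":0,"rz":0},{"dx":0,"dy":0,"dz":-0.08,"rx":0,"ry":0,"rz":-0.81},{"dx":-0.04,"dy":0.3,"dz":0,"rx":0,"ry":0,"rz":0},{"dx":-0.08,"dy":0.55,"dz":0,"rx":0,"ry":0,"rz":0},{"dx":-0.08,"dy":0.55,"dz":0,"rx":0,"ry":0,"rz":0},{"dx":-0.08,"dy":0.55,"dz":0,"rx":0,"ry":0,"rz":0},{"dx":-0.08,"dy":0.55,"dz":0,"rx":0,"ry":0,"rz":0}]'
python3 -m jog '[{"dx":-0.08,"dy":0.55,"dz":0,"rx":0,"ry":0,"rz":0},{"dx":-0.08,"dy":0.55,"dz":0,"rx":0,"ry":0,"rz":0},{"dx":-0.08,"dy":0.55,"dz":0,"rx":0,"ry":0,"rz":0},{"dx":-0.06,"dy":0.4,"dz":0,"rx":0,"ry":0,"rz":0},{"dx":-0.04,"dy":0.22,"dz":0,"rx":0,"ry":0,"rz":0},{"dx":0,"dy":0,"dz":0.3,"rx":0,"ry":0,"rz":0},{"dx":0,"dy":0,"dz":0.4,"rx":0,"ry":0,"rz":0},{"dx":0,"dy":0,"dz":0.4,"rx":0,"ry":0,"rz":0},{"dx":0,"dy":0,"dz":0.15,"rx":0,"ry":0,"rz":0},{"dx":0,"dy":0,"dz":0,"rx":0,"ry":0,"rz":0}]'
python3 to.py 475 -228.5 224 6.3
python3 - <<'E'
from h import *
S=cams.grab_frame('scene');T=cams.grab_frame('top')
c=lambda f,x,y:cv2.resize(f['frame'][y:y+100,x:x+100],None,fx=4,fy=4,interpolation=cv2.INTER_CUBIC)
cv2.imwrite('pics/w1.png',np.hstack([c(S,350,130),c(T,380,190)]))
E
```

```text
time_s: 30.65
eef_pos: [480.6, -115.8, 305.0]
tool_rot: [0.999, 0.053, -0.0, 0.0]
wrist_force: [0.5, -0.4, 0.2]
finger_gap: 20.7
grasp_force: 58.7
time_s: 31.9
eef_pos: [475.9, -227.9, 242.0]
tool_rot: [0.998, 0.055, -0.001, -0.001]
wrist_force: [0.2, 0.4, -0.2]
finger_gap: 20.7
grasp_force: 58.6
t 31.9 pos [ 475.9 -227.9  242. ] turn [-0.007  0.008 -0.001] shift units [-0.019  0.01   0.36 ] gap 20.7
```

View pics/w1.png

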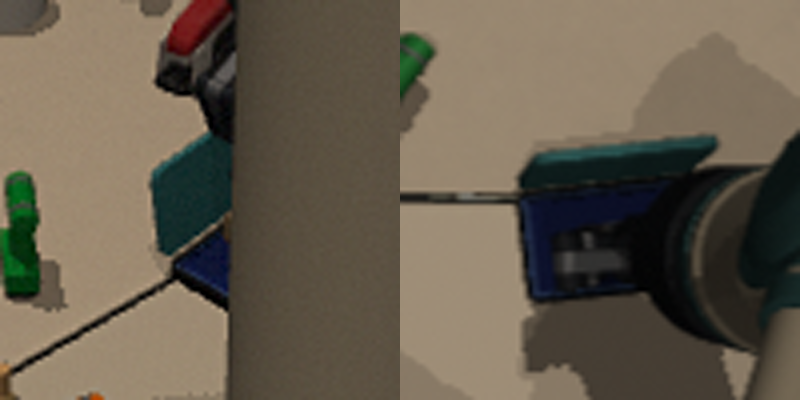

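The arm hides most of the pad, but the visible left edge, at right-crop (527,195) to (533,300), is where I expected and the lid is untouched. Lower the stamp onto the felt.

```bash
python3 -m jog '[{"dx":-0.02,"dy":0.01,"dz":0.15,"rx":0,"ry":0,"rz":0},{"dx":0,"dy":0,"dz":0.1,"rx":0,"ry":0,"rz":0},{"dx":0,"dy":0,"dz":0.04,"rx":0,"ry":0,"rz":0},{"dx":0,"dy":0,"dz":0.03,"rx":0,"ry":0,"rz":0},{"dx":0,"dy":0,"dz":0.02,"rx":0,"ry":0,"rz":0},{"dx":0,"dy":0,"dz":0.02,"rx":0,"ry":0,"rz":0},{"dx":0,"dy":0,"dz":0.02,"rx":0,"ry":0,"rz":0},{"dx":0,"dy":0,"dz":0,"rx":0,"ry":0,"rz":0},{"dx":0,"dy":0,"dz":0,"rx":0,"ry":0,"rz":0},{"dx":0,"dy":0,"dz":0,"rx":0,"ry":0,"rz":0}]'
```

```text
time_s: 33.25
eef_pos: [475.1, -229.2, 223.7]
tool_rot: [0.999, 0.055, 0.0, 0.0]
wrist_force: [-0.4, 0.4, -0.7]
finger_gap: 20.5
grasp_force: 58.7
```

```bash
python3 -m jog '[{"dx":0,"dy":0,"dz":0.02,"rx":0,"ry":0,"rz":0},{"dx":0,"dy":0,"dz":0.02,"rx":0,"ry":0,"rz":0},{"dx":0,"dy":0,"dz":0,"rx":0,"ry":0,"rz":0},{"dx":0,"dy":0,"dz":0,"rx":0,"ry":0,"rz":0},{"dx":0,"dy":0,"dz":0,"rx":0,"ry":0,"rz":0},{"dx":0,"dy":0,"dz":0,"rx":0,"ry":0,"rz":0},{"dx":0,"dy":0,"dz":0,"rx":0,"ry":0,"rz":0},{"dx":0,"dy":0,"dz":0,"rx":0,"ry":0,"rz":0},{"dx":0,"dy":0,"dz":0,"rx":0,"ry":0,"rz":0},{"dx":0,"dy":0,"dz":0,"rx":0,"ry":0,"rz":0}]'
```

```text
time_s: 34.5
eef_pos: [475.2, -229.1, 223.6]
tool_rot: [0.999, 0.055, 0.001, 0.0]
wrist_force: [-2.5, 2.5, 13.8]
finger_gap: 20.5
grasp_force: 60.4
```

```bash
python3 -m jog '[{"dx":0,"dy":0,"dz":-0.02,"rx":0,"ry":0,"rz":0},{"dx":0,"dy":0,"dz":0,"rx":0,"ry":0,"rz":0},{"dx":0,"dy":0,"dz":0,"rx":0,"ry":0,"rz":0},{"dx":0,"dy":0,"dz":0,"rx":0,"ry":0,"rz":0},{"dx":0,"dy":0,"dz":-0.1,"rx":0,"ry":0,"rz":0},{"dx":0,"dy":0,"dz":-0.3,"rx":0,"ry":0,"rz":0},{"dx":0,"dy":0,"dz":-0.5,"rx":0,"ry":0,"rz":0},{"dx":0,"dy":0,"dz":-0.5,"rx":0,"ry":0,"rz":0},{"dx":0,"dy":0,"dz":-0.24,"rx":0,"ry":0,"rz":0.73},{"dx":0,"dy":0,"dz":0,"rx":0,"ry":0,"rz":0.73}]' 0
python3 -m jog '[{"dx":-0.11,"dy":-0.5,"dz":0,"rx":0,"ry":0,"rz":0},{"dx":-0.15,"dy":-0.68,"dz":0,"rx":0,"ry":0,"rz":0},{"dx":-0.15,"dy":-0.68,"dz":0,"rx":0,"ry":0,"rz":0},{"dx":-0.15,"dy":-0.68,"dz":0,"rx":0,"ry":0,"rz":0},{"dx":-0.15,"dy":-0.68,"dz":0,"rx":0,"ry":0,"rz":0},{"dx":-0.15,"dy":-0.68,"dz":0,"rx":0,"ry":0,"rz":0},{"dx":-0.15,"dy":-0.68,"dz":0,"rx":0,"ry":0,"rz":0},{"dx":-0.15,"dy":-0.68,"dz":0,"rx":0,"ry":0,"rz":0},{"dx":-0.15,"dy":-0.68,"dz":0,"rx":0,"ry":0,"rz":0},{"dx":-0.15,"dy":-0.68,"dz":0,"rx":0,"ry":0,"rz":0}]' -0.1
python3 to.py 442.3 225.7 222 -8.3
python3 - <<'E'
from h import *
S=cams.grab_frame('scene');T=cams.grab_frame('top')
for d in cams.outline_of('top','wooden_stamp'): print('wood top',d['p'],np.round(d['point']),onz(T,d['point'],70).round(0))
ms=[d for d in cams.outline_of('scene','wooden_stamp')]
for d in ms: print('scene',d['p'],np.round(d['point']))
c=lambda f,x,y:cv2.resize(f['frame'][y:y+100,x:x+100],None,fx=4,fy=4,interpolation=cv2.INTER_CUBIC)
cv2.imwrite('pics/w2.png',np.hstack([c(S,350,130),c(T,380,190)]))
print(proj(T,[[475,-228.5,9],[475,-228.5,82]]).round(1).tolist(),proj(S,[[475,-228.5,9],[475,-228.5,82]]).round(1).tolist())
E
```

```text
time_s: 35.75
eef_pos: [475.6, -229.4, 307.3]
tool_rot: [0.997, -0.075, 0.002, 0.001]
wrist_force: [1.5, -0.2, -0.3]
finger_gap: 43.0
grasp_force: 0.0
time_s: 37.0
eef_pos: [450.9, 110.1, 305.9]
tool_rot: [0.997, -0.073, 0.001, -0.0]
wrist_force: [-0.2, 0.0, -0.7]
finger_gap: 46.8
grasp_force: 0.0
t 37.0 pos [450.9 110.1 305.9] turn [-0.002 -0.011 -0.005] shift units [-0.504 -2.264  1.678] gap 46.8
wood top 0.82 [432. 252.] [ 472. -213.   70.]
scene 0.52 [417. 185.]
[[431.5, 249.7], [441.0, 251.3]] [[412.4, 191.8], [416.0, 168.5]]
```

View pics/w2.png

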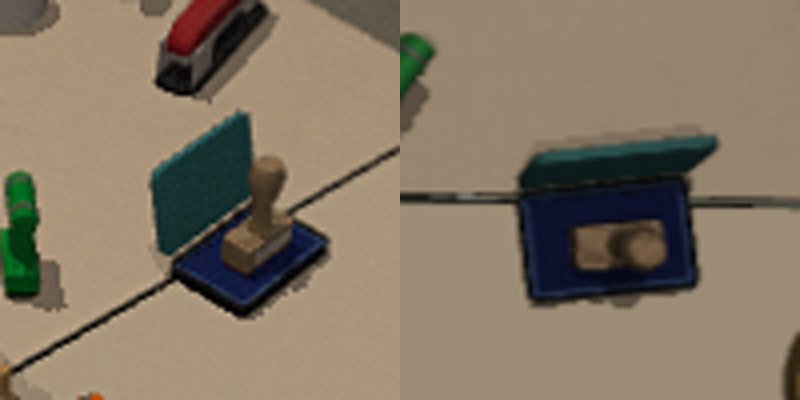

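The wooden stamp stands upright and centred on the felt, with its foot near right-crop (620,246) against a pad centre near (609,242). Part of that column offset is parallax. Next I fetch the knob stamp.

```bash
python3 -m jog '[{"dx":-0.1,"dy":-0.45,"dz":0,"rx":0,"ry":0,"rz":0},{"dx":-0.15,"dy":-0.6,"dz":0,"rx":0,"ry":0,"rz":0},{"dx":-0.15,"dy":-0.6,"dz":0,"rx":0,"ry":0,"rz":0},{"dx":-0.07,"dy":-0.4,"dz":0,"rx":0,"ry":0,"rz":0},{"dx":-0.02,"dy":-0.2,"dz":0.1,"rx":0,"ry":0,"rz":0},{"dx":0,"dy":0,"dz":0.4,"rx":0,"ry":0,"rz":0},{"dx":0,"dy":0,"dz":0.4,"rx":0,"ry":0,"rz":0},{"dx":0,"dy":0,"dz":0.3,"rx":0,"ry":0,"rz":0},{"dx":0,"dy":0,"dz":0,"rx":0,"ry":0,"rz":0},{"dx":0,"dy":0,"dz":0,"rx":0,"ry":0,"rz":0}]'
python3 to.py 442.9 225.2 222 -8.3
```

```text
time_s: 38.45
eef_pos: [443.5, 223.3, 245.1]
tool_rot: [0.997, -0.073, 0.0, 0.0]
wrist_force: [-0.1, 0.3, 0.5]
finger_gap: 46.9
grasp_force: 0.0
t 38.45 pos [443.5 223.3 245.1] turn [-0.    -0.004 -0.009] shift units [-0.018 -0.035  0.462] gap 46.9
```

```bash
python3 -m jog '[{"dx":-0.018,"dy":-0.035,"dz":0.1,"rx":0,"ry":0,"rz":0},{"dx":0,"dy":0,"dz":0.2,"rx":0,"ry":0,"rz":0},{"dx":0,"dy":0,"dz":0.12,"rx":0,"ry":0,"rz":0},{"dx":0,"dy":0,"dz":0.04,"rx":0,"ry":0,"rz":0},{"dx":0,"dy":0,"dz":0,"rx":0,"ry":0,"rz":0},{"dx":0,"dy":0,"dz":0,"rx":0,"ry":0,"rz":0},{"dx":0,"dy":0,"dz":0,"rx":0,"ry":0,"rz":0},{"dx":0,"dy":0,"dz":0,"rx":0,"ry":0,"rz":0},{"dx":0,"dy":0,"dz":0,"rx":0,"ry":0,"rz":0},{"dx":0,"dy":0,"dz":0,"rx":0,"ry":0,"rz":0}]'
python3 -m jog '[{"dx":0,"dy":0,"dz":0,"rx":0,"ry":0,"rz":0},{"dx":0,"dy":0,"dz":0,"rx":0,"ry":0,"rz":0},{"dx":0,"dy":0,"dz":0,"rx":0,"ry":0,"rz":0},{"dx":0,"dy":0,"dz":0,"rx":0,"ry":0,"rz":0},{"dx":0,"dy":0,"dz":0,"rx":0,"ry":0,"rz":0},{"dx":0,"dy":0,"dz":0,"rx":0,"ry":0,"rz":0},{"dx":0,"dy":0,"dz":0,"rx":0,"ry":0,"rz":0},{"dx":0,"dy":0,"dz":0,"rx":0,"ry":0,"rz":0},{"dx":0,"dy":0,"dz":0,"rx":0,"ry":0,"rz":0},{"dx":0,"dy":0,"dz":0,"rx":0,"ry":0,"rz":0}]' 1
python3 to.py 484.5 12.3 300 -1.8
```

```text
time_s: 39.7
eef_pos: [442.4, 225.6, 221.7]
tool_rot: [0.997, -0.073, 0.0, 0.0]
wrist_force: [0.1, 0.4, 0.0]
finger_gap: 46.9
grasp_force: 0.0
time_s: 40.95
eef_pos: [442.6, 225.7, 221.9]
tool_rot: [0.997, -0.073, 0.0, -0.0]
wrist_force: [-0.7, 1.3, 4.5]
finger_gap: 23.5
grasp_force: 58.9
t 40.95 pos [442.6 225.7 221.9] turn [-0.002 -0.003 -0.655] shift units [ 0.972  4.24  -1.562] gap 23.5
```

```bash
python3 -m jog '[{"dx":0,"dy":0,"dz":-0.2,"rx":0,"ry":0,"rz":0},{"dx":0,"dy":0,"dz":-0.45,"rx":0,"ry":0,"rz":0},{"dx":0,"dy":0,"dz":-0.5,"rx":0,"ry":0,"rz":0},{"dx":0,"dy":0,"dz":-0.42,"rx":0,"ry":0,"rz":0},{"dx":0,"dy":0,"dz":0,"rx":0,"ry":0,"rz":-0.65},{"dx":0.08,"dy":0.34,"dz":0,"rx":0,"ry":0,"rz":0},{"dx":0.14,"dy":0.6,"dz":0,"rx":0,"ry":0,"rz":0},{"dx":0.14,"dy":0.6,"dz":0,"rx":0,"ry":0,"rz":0},{"dx":0.14,"dy":0.6,"dz":0,"rx":0,"ry":0,"rz":0},{"dx":0.14,"dy":0.6,"dz":0,"rx":0,"ry":0,"rz":0}]'
python3 -m jog '[{"dx":0.14,"dy":0.6,"dz":0,"rx":0,"ry":0,"rz":0},{"dx":0.12,"dy":0.5,"dz":0,"rx":0,"ry":0,"rz":0},{"dx":0.07,"dy":0.3,"dz":0,"rx":0,"ry":0,"rz":0},{"dx":0,"dy":0.1,"dz":0,"rx":0,"ry":0,"rz":0},{"dx":0,"dy":0,"dz":0,"rx":0,"ry":0,"rz":0},{"dx":0,"dy":0,"dz":0,"rx":0,"ry":0,"rz":0},{"dx":0,"dy":0,"dz":0,"rx":0,"ry":0,"rz":0},{"dx":0,"dy":0,"dz":0,"rx":0,"ry":0,"rz":0},{"dx":0,"dy":0,"dz":0,"rx":0,"ry":0,"rz":0},{"dx":0,"dy":0,"dz":0,"rx":0,"ry":0,"rz":0}]'
python3 to.py 484.5 12.3 220.5 -1.8
```

```text
time_s: 42.2
eef_pos: [469.6, 85.6, 299.7]
tool_rot: [1.0, -0.017, -0.001, 0.0]
wrist_force: [-0.1, 0.4, 0.0]
finger_gap: 23.7
grasp_force: 59.0
time_s: 43.45
eef_pos: [484.0, 12.3, 300.2]
tool_rot: [1.0, -0.016, 0.0, 0.0]
wrist_force: [0.5, -0.4, -0.8]
finger_gap: 23.4
grasp_force: 59.0
t 43.45 pos [484.   12.3 300.2] turn [ 0.001 -0.    -0.004] shift units [ 9.000e-03 -1.000e-03  1.594e+00] gap 23.4
```

```bash
python3 -m jog '[{"dx":0,"dy":0,"dz":0.2,"rx":0,"ry":0,"rz":0},{"dx":0,"dy":0,"dz":0.35,"rx":0,"ry":0,"rz":0},{"dx":0,"dy":0,"dz":0.35,"rx":0,"ry":0,"rz":0},{"dx":0,"dy":0,"dz":0.25,"rx":0,"ry":0,"rz":0},{"dx":0,"dy":0,"dz":0.2,"rx":0,"ry":0,"rz":0},{"dx":0,"dy":0,"dz":0.15,"rx":0,"ry":0,"rz":0},{"dx":0,"dy":0,"dz":0.08,"rx":0,"ry":0,"rz":0},{"dx":0,"dy":0,"dz":0.02,"rx":0,"ry":0,"rz":0},{"dx":0,"dy":0,"dz":0,"rx":0,"ry":0,"rz":0},{"dx":0,"dy":0,"dz":0,"rx":0,"ry":0,"rz":0}]'
python3 to.py 581.7 9.1 220.5 -1.8
```

```text
time_s: 44.7
eef_pos: [484.2, 12.2, 220.5]
tool_rot: [1.0, -0.016, 0.0, 0.0]
wrist_force: [0.5, 0.4, -0.6]
finger_gap: 23.8
grasp_force: 59.0
t 44.7 pos [484.2  12.2 220.5] turn [ 0.001 -0.004 -0.004] shift units [ 1.951  0.    -0.   ] gap 23.8
```

No contact on the way down, so it is seated between the cheeks. Slide in.

```bash
python3 -m jog '[{"dx":0.1,"dy":0,"dz":0,"rx":0,"ry":0,"rz":0},{"dx":0.15,"dy":0,"dz":0,"rx":0,"ry":0,"rz":0},{"dx":0.15,"dy":0,"dz":0,"rx":0,"ry":0,"rz":0},{"dx":0.15,"dy":0,"dz":0,"rx":0,"ry":0,"rz":0},{"dx":0.15,"dy":0,"dz":0,"rx":0,"ry":0,"rz":0},{"dx":0,"dy":0,"dz":0,"rx":0,"ry":0,"rz":0},{"dx":0,"dy":0,"dz":0,"rx":0,"ry":0,"rz":0},{"dx":0,"dy":0,"dz":0,"rx":0,"ry":0,"rz":0},{"dx":0,"dy":0,"dz":0,"rx":0,"ry":0,"rz":0},{"dx":0,"dy":0,"dz":0,"rx":0,"ry":0,"rz":0}]'
python3 to.py 581.7 9.1 218 -1.8
```

```text
time_s: 45.95
eef_pos: [518.9, 11.0, 220.2]
tool_rot: [1.0, -0.016, 0.0, 0.0]
wrist_force: [0.1, 0.4, -0.6]
finger_gap: 23.3
grasp_force: 59.0
t 45.95 pos [518.9  11.  220.2] turn [ 0.001 -0.    -0.005] shift units [ 1.256e+00 -1.000e-03  4.500e-02] gap 23.3
```

```bash
python3 -m jog '[{"dx":0.15,"dy":0,"dz":0,"rx":0,"ry":0,"rz":0},{"dx":0.25,"dy":0,"dz":0,"rx":0,"ry":0,"rz":0},{"dx":0.3,"dy":0,"dz":0,"rx":0,"ry":0,"rz":0},{"dx":0.25,"dy":0,"dz":0,"rx":0,"ry":0,"rz":0},{"dx":0.2,"dy":0,"dz":0,"rx":0,"ry":0,"rz":0},{"dx":0.1,"dy":0,"dz":0,"rx":0,"ry":0,"rz":0},{"dx":0,"dy":0,"dz":0,"rx":0,"ry":0,"rz":0},{"dx":0,"dy":0,"dz":0.03,"rx":0,"ry":0,"rz":0},{"dx":0,"dy":0,"dz":0.02,"rx":0,"ry":0,"rz":0},{"dx":0,"dy":0,"dz":0.01,"rx":0,"ry":0,"rz":0}]'
python3 to.py 581.7 9.1 218 -1.8
```

```text
time_s: 47.2
eef_pos: [581.3, 9.2, 217.9]
tool_rot: [1.0, -0.016, 0.0, -0.0]
wrist_force: [-0.9, 1.0, 6.9]
finger_gap: 23.6
grasp_force: 59.7
t 47.2 pos [581.3   9.2 217.9] turn [-0.001 -0.002 -0.005] shift units [ 0.007  0.001 -0.003] gap 23.6
```

```bash
python3 -m jog '[{"dx":0,"dy":0,"dz":0,"rx":0,"ry":0,"rz":0},{"dx":0,"dy":0,"dz":0,"rx":0,"ry":0,"rz":0},{"dx":0,"dy":0,"dz":0,"rx":0,"ry":0,"rz":0},{"dx":0,"dy":0,"dz":0,"rx":0,"ry":0,"rz":0},{"dx":0,"dy":0,"dz":-0.1,"rx":0,"ry":0,"rz":0},{"dx":0,"dy":0,"dz":-0.3,"rx":0,"ry":0,"rz":0},{"dx":0,"dy":0,"dz":-0.5,"rx":0,"ry":0,"rz":0},{"dx":0,"dy":0,"dz":-0.5,"rx":0,"ry":0,"rz":0},{"dx":0,"dy":0,"dz":-0.24,"rx":0,"ry":0,"rz":0.65},{"dx":-0.2,"dy":-0.32,"dz":0,"rx":0,"ry":0,"rz":0}]' -0.5
python3 -m jog '[{"dx":-0.4,"dy":-0.64,"dz":0,"rx":0,"ry":0,"rz":0},{"dx":-0.4,"dy":-0.64,"dz":0,"rx":0,"ry":0,"rz":0},{"dx":-0.4,"dy":-0.64,"dz":0,"rx":0,"ry":0,"rz":0},{"dx":-0.4,"dy":-0.64,"dz":0,"rx":0,"ry":0,"rz":0},{"dx":-0.4,"dy":-0.64,"dz":0,"rx":0,"ry":0,"rz":0},{"dx":-0.4,"dy":-0.64,"dz":0,"rx":0,"ry":0,"rz":0},{"dx":-0.4,"dy":-0.64,"dz":0,"rx":0,"ry":0,"rz":0},{"dx":-0.37,"dy":-0.5,"dz":0,"rx":0,"ry":0,"rz":0},{"dx":0,"dy":0,"dz":0,"rx":0,"ry":0,"rz":0},{"dx":0,"dy":0,"dz":0,"rx":0,"ry":0,"rz":0}]'
python3 to.py 452.9 297.2 223.8 -8.3
python3 - <<'E'
from h import *
S=cams.grab_frame('scene');T=cams.grab_frame('top')
c=lambda f,x,y:cv2.resize(f['frame'][y:y+100,x:x+100],None,fx=4,fy=4,interpolation=cv2.INTER_CUBIC)
for n in('knob_stamp','bar_stamp'):
    cams
    for d in cams.outline_of('top',n): print(n,round(d['p'],2),np.round(d['point']).tolist(),onz(T,d['point'],58).round(0))
cv2.imwrite('pics/k3.png',np.hstack([c(S,255,150),c(T,270,150)]))
E
```

```text
time_s: 48.45
eef_pos: [574.6, 26.1, 301.3]
tool_rot: [0.997, -0.073, 0.002, 0.0]
wrist_force: [-1.5, -0.1, -0.5]
finger_gap: 64.4
grasp_force: 0.0
time_s: 49.7
eef_pos: [452.7, 295.7, 299.0]
tool_rot: [0.997, -0.072, -0.0, 0.0]
wrist_force: [-0.2, -0.1, 0.0]
finger_gap: 64.0
grasp_force: 0.0
t 49.7 pos [452.7 295.7 299. ] turn [0.005 0.002 0.005] shift units [-1.000e-03 -3.100e-02  1.503e+00] gap 64.0
knob_stamp 0.52 [324.0, 197.0] [579.   3.  58.]
bar_stamp 0.83 [326.0, 282.0] [409.  -3.  58.]
bar_stamp 0.68 [380.0, 209.0] [ 557. -111.   58.]
bar_stamp 0.67 [185.0, 253.0] [462. 279.  58.]
bar_stamp 0.54 [265.0, 213.0] [545. 121.  58.]
```

View pics/k3.png

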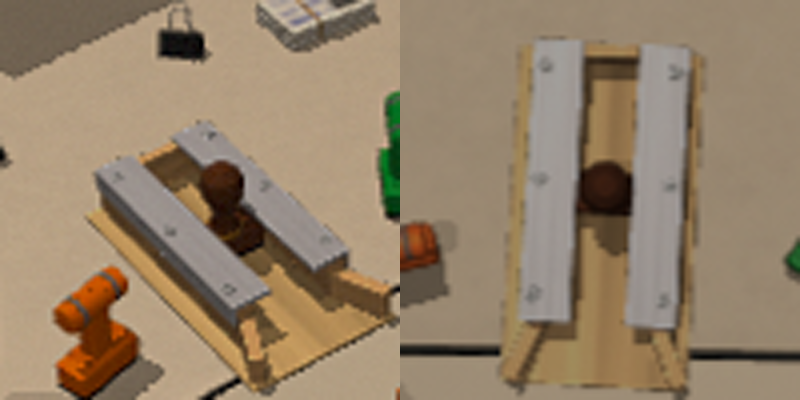

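The knob stamp is back upright in its place, at right-crop (605,185), which is the same image spot as at the start. Now the bar stamp.

```bash
python3 -m jog '[{"dx":0,"dy":-0.031,"dz":0.3,"rx":0,"ry":0,"rz":0},{"dx":0,"dy":0,"dz":0.4,"rx":0,"ry":0,"rz":0},{"dx":0,"dy":0,"dz":0.4,"rx":0,"ry":0,"rz":0},{"dx":0,"dy":0,"dz":0.25,"rx":0,"ry":0,"rz":0},{"dx":0,"dy":0,"dz":0.13,"rx":0,"ry":0,"rz":0},{"dx":0,"dy":0,"dz":0.02,"rx":0,"ry":0,"rz":0},{"dx":0,"dy":0,"dz":0,"rx":0,"ry":0,"rz":0},{"dx":0,"dy":0,"dz":0,"rx":0,"ry":0,"rz":0},{"dx":0,"dy":0,"dz":0,"rx":0,"ry":0,"rz":0},{"dx":0,"dy":0,"dz":0,"rx":0,"ry":0,"rz":0}]'
python3 -m jog '[{"dx":0,"dy":0,"dz":0,"rx":0,"ry":0,"rz":0},{"dx":0,"dy":0,"dz":0,"rx":0,"ry":0,"rz":0},{"dx":0,"dy":0,"dz":0,"rx":0,"ry":0,"rz":0},{"dx":0,"dy":0,"dz":0,"rx":0,"ry":0,"rz":0},{"dx":0,"dy":0,"dz":0,"rx":0,"ry":0,"rz":0},{"dx":0,"dy":0,"dz":0,"rx":0,"ry":0,"rz":0},{"dx":0,"dy":0,"dz":0,"rx":0,"ry":0,"rz":0},{"dx":0,"dy":0,"dz":0,"rx":0,"ry":0,"rz":0},{"dx":0,"dy":0,"dz":0,"rx":0,"ry":0,"rz":0},{"dx":0,"dy":0,"dz":0,"rx":0,"ry":0,"rz":0}]' 1
python3 to.py 485 13.2 302 -1.8
```

```text
time_s: 51.15
eef_pos: [453.5, 297.2, 224.4]
tool_rot: [0.997, -0.073, 0.0, -0.0]
wrist_force: [0.4, -0.4, -0.1]
finger_gap: 64.0
grasp_force: 0.0
time_s: 52.4
eef_pos: [453.6, 297.4, 224.5]
tool_rot: [0.997, -0.073, 0.0, -0.0]
wrist_force: [-0.4, -0.3, 5.2]
finger_gap: 42.6
grasp_force: 61.2
t 52.4 pos [453.6 297.4 224.5] turn [-0.002 -0.004 -0.655] shift units [ 0.805  5.661 -1.55 ] gap 42.6
```

```bash
python3 -m jog '[{"dx":0,"dy":0,"dz":-0.2,"rx":0,"ry":0,"rz":0},{"dx":0,"dy":0,"dz":-0.45,"rx":0,"ry":0,"rz":0},{"dx":0,"dy":0,"dz":-0.5,"rx":0,"ry":0,"rz":0},{"dx":0,"dy":0,"dz":-0.42,"rx":0,"ry":0,"rz":0},{"dx":0,"dy":0,"dz":0,"rx":0,"ry":0,"rz":-0.65},{"dx":0.06,"dy":0.4,"dz":0,"rx":0,"ry":0,"rz":0},{"dx":0.1,"dy":0.7,"dz":0,"rx":0,"ry":0,"rz":0},{"dx":0.1,"dy":0.7,"dz":0,"rx":0,"ry":0,"rz":0},{"dx":0.1,"dy":0.7,"dz":0,"rx":0,"ry":0,"rz":0},{"dx":0.1,"dy":0.7,"dz":0,"rx":0,"ry":0,"rz":0}]'
python3 -m jog '[{"dx":0.1,"dy":0.7,"dz":0,"rx":0,"ry":0,"rz":0},{"dx":0.1,"dy":0.7,"dz":0,"rx":0,"ry":0,"rz":0},{"dx":0.1,"dy":0.6,"dz":0,"rx":0,"ry":0,"rz":0},{"dx":0.05,"dy":0.3,"dz":0,"rx":0,"ry":0,"rz":0},{"dx":0,"dy":0.15,"dz":0,"rx":0,"ry":0,"rz":0},{"dx":0,"dy":0,"dz":0,"rx":0,"ry":0,"rz":0},{"dx":0,"dy":0,"dz":0,"rx":0,"ry":0,"rz":0},{"dx":0,"dy":0,"dz":0,"rx":0,"ry":0,"rz":0},{"dx":0,"dy":0,"dz":0,"rx":0,"ry":0,"rz":0},{"dx":0,"dy":0,"dz":0,"rx":0,"ry":0,"rz":0}]'
python3 to.py 485 13 223 -1.8
```

```text
time_s: 53.65
eef_pos: [470.8, 134.4, 302.3]
tool_rot: [1.0, -0.017, -0.001, 0.0]
wrist_force: [-0.0, -0.2, -1.5]
finger_gap: 42.5
grasp_force: 61.0
time_s: 54.9
eef_pos: [484.9, 13.8, 302.7]
tool_rot: [1.0, -0.016, 0.0, 0.0]
wrist_force: [0.4, -0.3, -0.7]
finger_gap: 42.8
grasp_force: 61.1
t 54.9 pos [484.9  13.8 302.7] turn [ 0.    -0.    -0.002] shift units [0.003 0.017 1.594] gap 42.8
```

```bash
python3 -m jog '[{"dx":0,"dy":0.02,"dz":0.2,"rx":0,"ry":0,"rz":0},{"dx":0,"dy":0,"dz":0.35,"rx":0,"ry":0,"rz":0},{"dx":0,"dy":0,"dz":0.35,"rx":0,"ry":0,"rz":0},{"dx":0,"dy":0,"dz":0.25,"rx":0,"ry":0,"rz":0},{"dx":0,"dy":0,"dz":0.2,"rx":0,"ry":0,"rz":0},{"dx":0,"dy":0,"dz":0.15,"rx":0,"ry":0,"rz":0},{"dx":0,"dy":0,"dz":0.08,"rx":0,"ry":0,"rz":0},{"dx":0,"dy":0,"dz":0.02,"rx":0,"ry":0,"rz":0},{"dx":0,"dy":0,"dz":0,"rx":0,"ry":0,"rz":0},{"dx":0,"dy":0,"dz":0,"rx":0,"ry":0,"rz":0}]'
python3 to.py 538.3 11.4 220.5 -1.8
```

```text
time_s: 56.15
eef_pos: [485.0, 12.6, 223.0]
tool_rot: [1.0, -0.016, 0.0, 0.0]
wrist_force: [0.4, -0.4, -0.7]
finger_gap: 42.6
grasp_force: 61.1
t 56.15 pos [485.   12.6 223. ] turn [ 0.001 -0.005 -0.005] shift units [ 1.067 -0.01   0.05 ] gap 42.6
```

```bash
python3 -m jog '[{"dx":0.1,"dy":-0.005,"dz":0,"rx":0,"ry":0,"rz":0},{"dx":0.17,"dy":-0.005,"dz":0,"rx":0,"ry":0,"rz":0},{"dx":0.2,"dy":0,"dz":0,"rx":0,"ry":0,"rz":0},{"dx":0.2,"dy":0,"dz":0,"rx":0,"ry":0,"rz":0},{"dx":0.2,"dy":0,"dz":0,"rx":0,"ry":0,"rz":0},{"dx":0.14,"dy":0,"dz":0,"rx":0,"ry":0,"rz":0},{"dx":0.08,"dy":0,"dz":0,"rx":0,"ry":0,"rz":0},{"dx":0,"dy":0,"dz":0,"rx":0,"ry":0,"rz":0},{"dx":0,"dy":0,"dz":0.03,"rx":0,"ry":0,"rz":0},{"dx":0,"dy":0,"dz":0.02,"rx":0,"ry":0,"rz":0}]'
python3 -m jog '[{"dx":0,"dy":0,"dz":0.01,"rx":0,"ry":0,"rz":0},{"dx":0,"dy":0,"dz":0,"rx":0,"ry":0,"rz":0},{"dx":0,"dy":0,"dz":0,"rx":0,"ry":0,"rz":0},{"dx":0,"dy":0,"dz":0,"rx":0,"ry":0,"rz":0},{"dx":0,"dy":0,"dz":0,"rx":0,"ry":0,"rz":0},{"dx":0,"dy":0,"dz":0,"rx":0,"ry":0,"rz":0},{"dx":0,"dy":0,"dz":0,"rx":0,"ry":0,"rz":0},{"dx":0,"dy":0,"dz":0,"rx":0,"ry":0,"rz":0},{"dx":0,"dy":0,"dz":0,"rx":0,"ry":0,"rz":0},{"dx":0,"dy":0,"dz":0,"rx":0,"ry":0,"rz":0}]'
python3 to.py 539.7 11.4 220.5 -1.8
```

```text
time_s: 57.4
eef_pos: [539.1, 11.4, 220.5]
tool_rot: [1.0, -0.016, -0.0, 0.0]
wrist_force: [-1.8, -0.2, 6.8]
finger_gap: 42.8
grasp_force: 61.9
time_s: 58.65
eef_pos: [539.0, 11.4, 220.5]
tool_rot: [1.0, -0.016, 0.0, 0.0]
wrist_force: [-1.2, 1.0, 6.0]
finger_gap: 42.7
grasp_force: 61.8
t 58.65 pos [539.   11.4 220.5] turn [ 0.001 -0.001 -0.005] shift units [ 0.014 -0.001  0.001] gap 42.7
```

On the lane floor. I release, rise, move off toward the right and near side, and check.

```bash
python3 -m jog '[{"dx":0,"dy":0,"dz":0,"rx":0,"ry":0,"rz":0},{"dx":0,"dy":0,"dz":0,"rx":0,"ry":0,"rz":0},{"dx":0,"dy":0,"dz":0,"rx":0,"ry":0,"rz":0},{"dx":0,"dy":0,"dz":0,"rx":0,"ry":0,"rz":0},{"dx":0,"dy":0,"dz":-0.1,"rx":0,"ry":0,"rz":0},{"dx":0,"dy":0,"dz":-0.3,"rx":0,"ry":0,"rz":0},{"dx":0,"dy":0,"dz":-0.5,"rx":0,"ry":0,"rz":0},{"dx":0,"dy":0,"dz":-0.5,"rx":0,"ry":0,"rz":0},{"dx":0,"dy":0,"dz":-0.5,"rx":0,"ry":0,"rz":0},{"dx":-0.2,"dy":-0.4,"dz":-0.2,"rx":0,"ry":0,"rz":0}]' -0.5
python3 -m jog '[{"dx":-0.3,"dy":-0.6,"dz":0,"rx":0,"ry":0,"rz":0},{"dx":-0.3,"dy":-0.6,"dz":0,"rx":0,"ry":0,"rz":0},{"dx":-0.3,"dy":-0.6,"dz":0,"rx":0,"ry":0,"rz":0},{"dx":-0.3,"dy":-0.6,"dz":0,"rx":0,"ry":0,"rz":0},{"dx":-0.3,"dy":-0.6,"dz":0,"rx":0,"ry":0,"rz":0},{"dx":-0.3,"dy":-0.6,"dz":0,"rx":0,"ry":0,"rz":0},{"dx":-0.2,"dy":-0.5,"dz":0,"rx":0,"ry":0,"rz":0},{"dx":0,"dy":0,"dz":0,"rx":0,"ry":0,"rz":0},{"dx":0,"dy":0,"dz":0,"rx":0,"ry":0,"rz":0},{"dx":0,"dy":0,"dz":0,"rx":0,"ry":0,"rz":0}]'
python3 - <<'E'
from h import *
S=cams.grab_frame('scene');T=cams.grab_frame('top')
for n in('knob_stamp','bar_stamp'):
    for d in cams.outline_of('top',n): print(n,round(d['p'],2),np.round(d['point']).tolist(),rect(T,d['mask'],36))
cv2.imwrite('pics/f1.png',np.hstack([cv2.resize(S['frame'][130:330,255:455],None,fx=2,fy=2,interpolation=cv2.INTER_CUBIC),cv2.resize(T['frame'][100:300,270:470],None,fx=2,fy=2,interpolation=cv2.INTER_CUBIC)]))
E
```

```text
time_s: 59.9
eef_pos: [530.6, 31.5, 327.2]
tool_rot: [1.0, -0.017, 0.002, 0.0]
wrist_force: [0.8, 0.7, -0.9]
finger_gap: 63.9
grasp_force: 0.0
time_s: 61.15
eef_pos: [436.7, 239.2, 324.6]
tool_rot: [1.0, -0.017, -0.0, 0.0]
wrist_force: [0.1, -0.6, 0.1]
finger_gap: 63.9
grasp_force: 0.0
knob_stamp 0.5 [322.0, 199.0] ((581.3345947265625, 10.245428085327148), (29.278818130493164, 31.282718658447266), 1.0583001375198364)
bar_stamp 0.75 [378.0, 211.0] ((559.7828979492188, -107.29791259765625), (24.221778869628906, 51.79270935058594), 51.40824508666992)
bar_stamp 0.66 [325.0, 283.0] ((407.78717041015625, -7.931976318359375), (48.012367248535156, 25.0135440826416), 72.7105712890625)
bar_stamp 0.61 [269.0, 212.0] ((547.8678588867188, 122.24815368652344), (24.3581600189209, 51.30491638183594), 11.384552955627441)
bar_stamp 0.49 [320.0, 218.0] ((537.5576171875, 11.545412063598633), (20.745891571044922, 43.63820266723633), 1.0040507316589355)
```

View pics/f1.png

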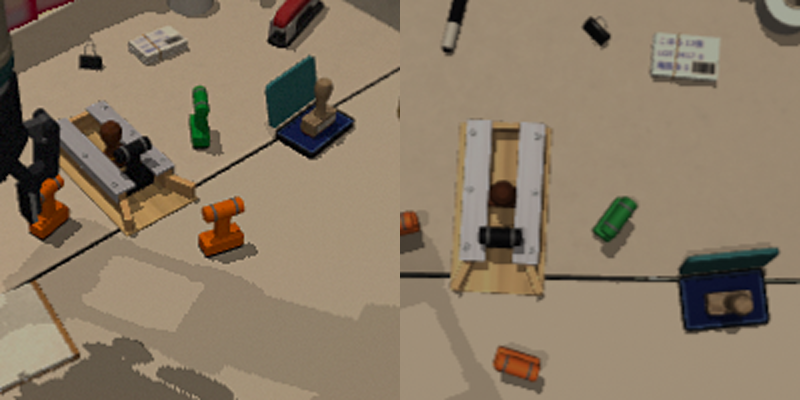

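The knob stamp is at (581.3, 10.2) and was at (581.3, 10.2) before. The bar stamp is at (537.6, 11.5) and was at (538.6, 12.6). The wooden stamp stands centred on the felt, at right-crop (728,303), everything is upright and the arm is clear. I'm handing in.

```bash
python3 -c "
from rig import ticket
print(ticket.hand_in())"
```

```text
the job is handed in; nothing more can be done
None
```

I handed the job in at about 61 s: the wooden stamp stands centred on the ink pad, the knob and bar stamps are back upright in the rack within about 2 mm of their starts by camera measurement, and the hand-in returned no verdict.

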